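Refill and prime the portion-tub dispenser

ROBOT

A 6-joint arm with a two-finger parallel gripper is mounted at the origin on the work surface. World frame = base frame: x ahead of the robot, y to its left, z up, the work surface at z = 0. Lengths are in m, angles in rad, forces in N, time in s.
With the tool pointing down it reaches from about 0.4 to 0.825 m from the base axis. Payload 7 kg.
Tool frame: the origin (TCP) lies at the centre of the arm's flange, where the gripper is bolted on; the fingertips stand 178 mm ahead of it and the grasp point (between the pads) lies 159 mm ahead of it (arm.tip_reach is the distance from the TCP to the fingertips, in m); z points along the fingers, y is the direction in which the jaws open and shut (so a half turn about z gives the same grasp; the last joint's range is limited). The gripper opens to 88 mm and grips with 3 to 60 N. Pads are 19 mm wide; open, the fingers measure 130 mm over their backs; the gripper's body (78 mm by 193 mm) begins 47 mm behind the grasp point.
Start: joints at [-0.949, 0.359, 0.012, 0, -1.224, -0.288], TCP at [0.221, -0.638, 0.405] pointing down, gripper open.
Joint ranges: [-3.07, 3.07], [-1.43, 2.12], [-1.02, 1.25], [-3.03, 1.67], [-3.05, -0], [-3.03, 3.03]. Speed limits (rad/s): [2.39, 2.39, 3.01, 3.14, 3.14, 3.14].

INTERFACE

Orientations are given as [roll, pitch, yaw] about the fixed x, y, z axes, in that order (R = Rz(yaw) Ry(pitch) Rx(roll)).
In Python, from station import arm gives the robot as it stands.
- The arm moves only by the shell command python3 -m inch 'ROWS' [OPENING] [FORCE]. ROWS is JSON, a list that holds one entry, the list of rows, each a list of 6 numbers: the shift along the world's x, y, z in units of 200 mm (1.0 is 200 mm), then the turn, a rotation vector about the world's x, y, z in units of 180 degrees (1.0 is 180 degrees). A call has 1 to 8 rows; each row is the pose to reach, as a shift and turn from the pose commanded when the call began, turning the shorter way round; what a row does not reach only later rows make up. A row lasts 1/8 s, in which the tool goes at most 62.5 mm and 10.7 degrees, less where a joint would pass 70% of its speed; a pose out of reach is approached as far as the arm can. A call with a number of a shift or a turn outside -1 to 1 is refused whole. A call with a gripper value outside its range is refused whole. OPENING is the finger opening in mm, from 0 to 87.6, set as the call begins (- or left out, the last holds). The fingers move at their own pace and stop on an object; FORCE is the grip in N (left out, the last holds). Time passes only in rows, so rows that repeat a pose let the fingers close. It gives the time, the measured TCP pose, the force and the opening at its end, in the units of the state.
- arm.get_state(): the state, without advancing time (a new reading comes with each control period).
- arm.grab_frame(name): name is "scene" or "side" or "wrist"; returns the picture (480x640x3 uint8, blue, green, red); there is no depth.
- arm.camera_params(name): a dict with "vertical_fov" (degrees; the focal length in pixels is half the picture's height over the tangent of half this angle, whatever the lens; pixels are square), "cx", "cy" (the principal point, pixels), "pose" (4x4, takes a point from camera to world coordinates). Camera axes: x right, y down, z forward; pixel columns grow to the right and rows downward; lengths in m; the calibration is good to about 2 mm. A picture is of the moment at which its call begins: read the wrist's pose just before it. camera_params takes no time and is no camera call; for the wrist camera it gives the pose at the moment of the call.
- arm.job_done(): hands the job in, once; it reports no verdict.
Trained networks look in the newest picture that a camera, given by its name, has taken for a name from the list of things; names that differ only in an ending like _2 or _b are one class to them, and where a whole thing is asked for, a point or a joint stands for the part that bears it (a point fixed in the world has none). Each returns a list of dicts, best first, with "score" (0 to 1); they miss things now and then, are a little off and sometimes report something else, mostly with a low value. They report only what shows in the picture. A call takes as long as a camera call. They do not tell look-alikes from the thing itself.
- arm.search_frame(target, camera): "box" ([left, top, right, bottom] in pixels, round what is visible of it).
- arm.regions_of(target, camera): "region" (480x640 bool, what is visible of it) and "box" ([left, top, right, bottom] in pixels, round what is visible of it).
The state is a dict: "t": time; "q": joint angles; "qd": joint speeds; "joint_efforts": joint torques, N m; "eef_pos": TCP position; "ee_rot": TCP orientation; "force": force on the tool from outside, world axes, zero at the start; "moment": the same for the moment, N m; "width": finger opening in m.
Only numpy, scipy, OpenCV 4.12 (cv2) and the standard library are available. Lean on these libraries where they do the work, as an engineer would, in place of code of your own. Each camera call takes 0.05 s, during which the arm holds its last target.

TASK

Refill the portion-tub dispenser: with its slide home and locked, drop every tub upright into the column one at a time, both square tubs before any round one, so that they come out in that order. Then throw the cam lever fully over to free the slide, draw the slide fully out, and stand the tub it brings upright in the middle of the round coaster; finally push the slide fully home so the next tub feeds, lock it again with the lever, and leave the other things on the counter alone.

Things in the scene. Friction and masses are not known exactly. Their poses are not given: they have to be found in the camera images.
- magazine: Fixed tub dispenser: steel base plate 250 x 100 x 12 mm; over it a clear square column, bore 45 x 45 mm aligned with x and y, walls 4 mm, foot 60 mm and mouth 200 mm above the worktop. Origin on the worktop under the column axis, z up. Its front is -x: the slide draws out to -x; the lock lever is on the +y side. The tubs stack in it, the first one in comes out first.
- column_mouth (a point): Centre of the column's mouth, 200 mm above the worktop. A 45 degree funnel lip round it widens to about 64 mm; its rim is 211 mm up and 36 mm from the axis. A tub let go in the mouth falls straight down: the first into the slide's pocket, the next on top of it. Axes as the dispenser's.
- slide (a joint): Draw slide in the dispenser's foot, m: 0 = fully home (pocket under the column), 0.095 = fully out to the dispenser's -x (hard stop). Friction 1.5 N. While it is out, a tail plate behind the pocket, top 52 mm up, holds the tubs above; pushed home, the next tub drops into the pocket. Locked, it draws at most about 3 mm.
- slide_grip (a point): Point on the slide's black upright fin to pinch, 100 mm in front (-x) of the pocket centre, 54 mm above the worktop. The fin is 12 mm thick (dispenser y), 24 mm long (x), its top 68 mm up; the bar at its foot is 28 mm high. Axes as the dispenser's.
- slide_pocket (a point): Centre of the slide's pocket floor, 18 mm above the worktop; moves with the slide. The pocket is 48 mm long inside (23 mm in front of this point, 25 mm behind) and takes one tub, which stands 2 mm proud of its front and back walls; to the sides (y) it is open above a lip 6 mm high, so the tub can be gripped there. Axes as the dispenser's.
- lock_lever (a joint): Cam lever, rad: 0 = locked (lever nearly upright, leaning 0.25 rad towards the column, pawl down in front of the slide's cross bar), 0.95 = free (thrown outward to the dispenser's +y, 0.7 rad off vertical, pawl lifted). Hard stops at both ends; stays where left; about 1 N at the knob moves it. The pawl goes down only when the slide is home.
- lever_knob (a point): Centre of the lever's 20 mm ball knob, 70 mm from the pivot, on a 10 mm rod. The pivot axis runs along the dispenser's x, at x -81.5, y +100, z +30 mm in the dispenser's frame. In that frame the knob is at (-81.5, 83, 98) mm locked and (-81.5, 145, 84) mm free.
- coaster: Fixed round dark-wood coaster with a cork face, 110 mm across, 8 mm thick; origin at the centre of its underside, z up.
- square1: Square white portion tub, 38 x 38 mm, 36 mm high, about 40 g, flat bottom and flat foil lid; origin at the centre of its underside, z up. x and y are along its sides.
- square2: Square white portion tub, 38 x 38 mm, 36 mm high, about 40 g, flat bottom and flat foil lid; origin at the centre of its underside, z up. x and y are along its sides.
- round1: Round white portion tub, 40 mm across, 36 mm high, about 40 g, flat bottom and flat foil lid; origin at the centre of its underside, z up. May be absent.
- round2: Round white portion tub, 40 mm across, 36 mm high, about 40 g, flat bottom and flat foil lid; origin at the centre of its underside, z up. May be absent.
- round3: Round white portion tub, 40 mm across, 36 mm high, about 40 g, flat bottom and flat foil lid; origin at the centre of its underside, z up. May be absent.
- sugar_jar: Bystander, leave alone: glass sugar jar, 46 mm across, 75 mm high, stands among the tubs.
- bucket: Bystander, leave alone: small metal bucket, 110 mm across, 75 mm high.
- sanitiser: Bystander, leave alone: white bottle, 66 mm across, 170 mm high.
- spoon: Bystander, leave alone: steel spoon lying on the worktop.
- glass1: Bystander, leave alone: drinking glass upside down on the wooden tray, 66 mm across, 95 mm high; origin at the centre of its rim below.
- glass2: Bystander, leave alone: drinking glass upside down on the wooden tray, 66 mm across, 95 mm high; origin at the centre of its rim below.
- glass3: Bystander, leave alone: drinking glass upside down on the wooden tray, 66 mm across, 95 mm high; origin at the centre of its rim below.
Mind the look-alikes: they are no part of the job. Leave any brown or red look-alike of the square2 alone.

How it is judged:
By the outcome, as a careful person would: the job done as asked, in the order asked, and still so for the second after the job is handed in, with the robot touching nothing.
Of round1, round2, round3 only 1 to 3 are there at a start; the rules pass over those that are not, and their reading is None.
At some moment in a run one of square1, square2, round1, round2, round3 may be knocked a few centimetres aside while the robot is not near it.
It also fails if it takes over 208 s, if anything falls off the work surface, if the arm or the gripper's body presses on something with over 40 N, if the wrist force passes 120 N, or if a joint passes its speed limit or range.

## Working session

There is one attempt and no reset: what is moved stays moved. The work goes in short steps, Python scripts to look and compute and a shell command to move; the robot and the scene stay as the last step left them, time stands still between calls to the robot, and variables do not carry over. Pictures are saved under pics/ and viewed, and the job is handed in when it is done.

```bash
ls; mkdir -p pics; python3 - <<'E'
from station import arm
import cv2
s=arm.get_state(); print(s)
for n in ["scene","side","wrist"]:
    f=arm.grab_frame(n); cv2.imwrite(f"pics/{n}0.png",f); print(n,arm.camera_params(n))
E
```

```text
pics
{'t': 0.0, 'q': array([-9.48924671e-01,  3.59402759e-01,  1.10340718e-02, -3.74264190e-04,
       -1.22410436e+00, -2.88077235e-01]), 'qd': array([ 0.00086485, -0.00032164,  0.00064166,  0.00035708,  0.00110292,
        0.00034907]), 'joint_efforts': array([-3.76070716e-05, -5.82720244e+01,  2.93048662e+01,  6.99722528e+00,
        6.72475944e-03, -1.51710210e-04]), 'eef_pos': array([ 0.22106956, -0.63755539,  0.40369704]), 'ee_rot': array([ 3.13988506e+00, -1.39092430e-04, -2.80792558e+00]), 'force': array([-0.67037549,  0.13147901, -0.02230352]), 'moment': array([-0.03824327,  0.00902649, -0.03260313]), 'width': 0.08764299005420537}
scene {'vertical_fov': 55.835540441019006, 'cx': 315.942190129562, 'cy': 228.46534038426455, 'pose': array([[ 0.54212652,  0.58400598, -0.60418197,  1.17437011],
       [ 0.84007675, -0.36022259,  0.40559923, -0.32963946],
       [ 0.01923238, -0.72744533, -0.68589606,  0.83350725],
       [ 0.        ,  0.        ,  0.        ,  1.        ]])}
side {'vertical_fov': 43.88236858260443, 'cx': 321.6674652813524, 'cy': 242.66615790734875, 'pose': array([[-0.99995306, -0.00301712,  0.0092077 ,  0.52081735],
       [-0.00949759,  0.49335634, -0.86977544,  1.20353983],
       [-0.00191845, -0.86982206, -0.49336184,  0.75243175],
       [ 0.        ,  0.        ,  0.        ,  1.        ]])}
wrist {'vertical_fov': 62.36020975704957, 'cx': 318.55912154223563, 'cy': 234.89486954908242, 'pose': array([[-0.32804893,  0.9066228 ,  0.26536577,  0.1486899 ],
       [ 0.94465973,  0.31443068,  0.09354859, -0.66249969],
       [ 0.00137415,  0.28136887, -0.9595987 ,  0.38382361],
       [ 0.        ,  0.        ,  0.        ,  1.        ]])}
```

View pics/scene0.png

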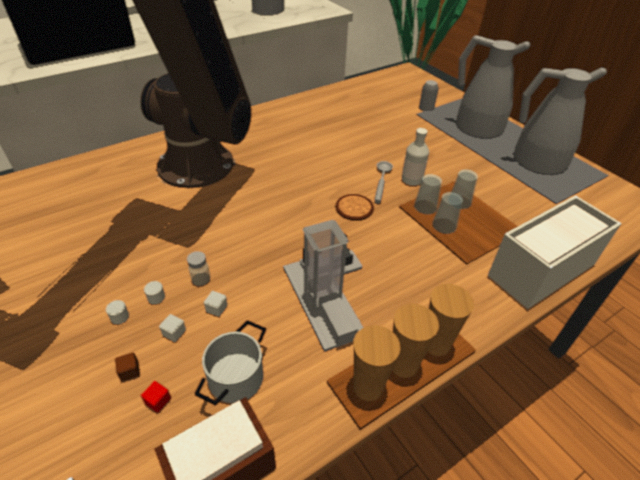

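View pics/side0.png

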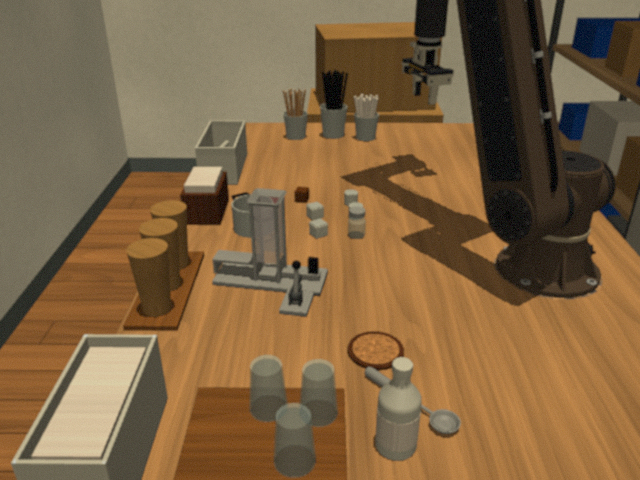

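View pics/wrist0.png

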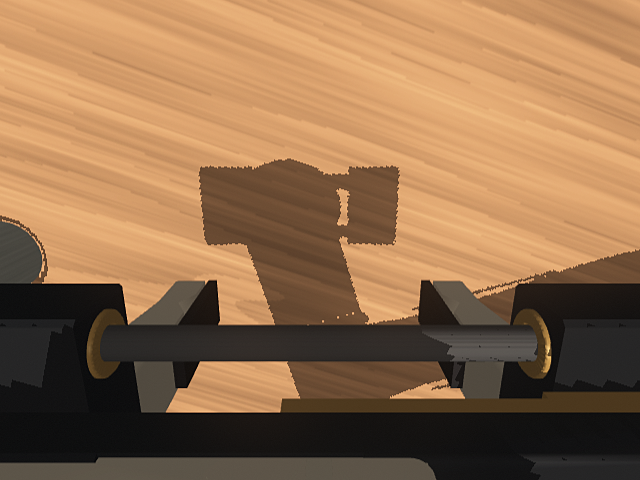

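The scene shows two round-looking tubs at (117,312) and (153,293), two square ones at (172,327) and (215,303), and the jar at (199,268). The brown and red look-alikes are at (126,366) and (155,396), the dispenser at (325,280) and the coaster at (354,206). Next I measure.

```bash
cat > h.py <<'E'
from station import arm
import numpy as np, cv2
def ray(cam,u,v,P=None):
    P=P or arm.camera_params(cam); f=240/np.tan(np.radians(P["vertical_fov"]/2))
    d=np.array([(u-P["cx"])/f,(v-P["cy"])/f,1]); M=P["pose"]
    return M[:3,3],M[:3,:3]@d
def onz(cam,u,v,z,P=None):
    o,d=ray(cam,u,v,P); return o+d*(z-o[2])/d[2]
def proj(cam,p,P=None):
    P=P or arm.camera_params(cam); f=240/np.tan(np.radians(P["vertical_fov"]/2))
    M=P["pose"]; c=M[:3,:3].T@(np.asarray(p,float)-M[:3,3]); return np.array([P["cx"]+f*c[0]/c[2],P["cy"]+f*c[1]/c[2]])
E
python3 - <<'E'
from h import *
for cam in ["scene","side"]:
    arm.grab_frame(cam)
    for n in ["square1","round1","coaster","magazine","lever_knob","slide_grip","sugar_jar","bucket"]:
        for r in arm.regions_of(n,cam):
            if r["score"]<.3: continue
            m=r["region"]; ys,xs=np.nonzero(m); c=(xs.mean(),ys.mean())
            z={"square1":.02,"round1":.02,"coaster":.008,"lever_knob":.05}.get(n,.04)
            print(cam,n,round(r["score"],2),np.round(r["box"]),np.round(c,1),np.round(onz(cam,*c,z)[:2],3))
for n in ["scene","side"]:
    f=arm.grab_frame(n)
    if n=="scene": a=f[180:420,80:400]
    else: a=f[160:330,180:400]
    cv2.imwrite(f"pics/{n}_z.png",cv2.resize(a,None,fx=2.5 if n=="scene" else 3.5,fy=2.5 if n=="scene" else 3.5,interpolation=cv2.INTER_CUBIC))
E
```

```text
scene square1 0.93 [112. 352. 143. 380.] [126.7 366.7] [ 0.595 -0.379]
scene square1 0.75 [205. 293. 227. 314.] [214.9 303.1] [ 0.543 -0.17 ]
scene square1 0.59 [138. 379. 173. 412.] [155.2 396.2] [ 0.684 -0.352]
scene square1 0.57 [163. 313. 185. 346.] [171.9 327.6] [ 0.554 -0.273]
scene round1 0.72 [141. 284. 164. 302.] [154.1 292. ] [ 0.441 -0.273]
scene round1 0.7 [105. 300. 125. 325.] [116.7 311.5] [ 0.452 -0.359]
scene coaster 0.77 [336. 195. 375. 220.] [354.1 207.1] [0.43  0.297]
scene magazine 0.78 [283. 223. 360. 350.] [325.5 283.8] [0.64  0.059]
scene lever_knob 0.32 [338. 196. 373. 222.] [354.3 207. ] [0.468 0.266]
scene slide_grip 0.64 [299. 252. 359. 347.] [335.6 315. ] [0.723 0.03 ]
scene sugar_jar 0.62 [188. 248. 210. 287.] [197.8 268.6] [ 0.446 -0.167]
scene bucket 0.78 [195. 322. 262. 402.] [232.  366.2] [ 0.715 -0.207]
side square1 0.77 [305. 201. 320. 218.] [314.6 210.4] [ 0.556 -0.268]
side square1 0.72 [310. 218. 324. 238.] [318.  227.5] [ 0.545 -0.168]
side square1 0.5 [294. 187. 310. 204.] [301.2 194.1] [ 0.597 -0.374]
side round1 0.65 [351. 199. 361. 207.] [355.3 204.3] [ 0.442 -0.307]
side round1 0.62 [344. 189. 356. 207.] [350.1 196.6] [ 0.455 -0.358]
side coaster 0.75 [348. 330. 406. 372.] [374.7 349.3] [0.429 0.307]
side coaster 0.51 [210. 250. 320. 283.] [265.9 265.4] [0.666 0.001]
side magazine 0.71 [210. 187. 329. 316.] [269.5 258. ] [0.654 0.021]
side magazine 0.7 [305. 202. 323. 217.] [314.4 210.5] [ 0.555 -0.227]
side lever_knob 0.51 [290. 262. 304. 303.] [295.7 281.2] [0.588 0.133]
side slide_grip 0.8 [212. 253. 318. 281.] [265.2 265.1] [0.661 0.052]
side sugar_jar 0.75 [346. 207. 366. 235.] [356.3 222.5] [ 0.446 -0.159]
side bucket 0.7 [232. 189. 255. 238.] [240.7 213.4] [ 0.751 -0.209]
```

View pics/scene_z.png

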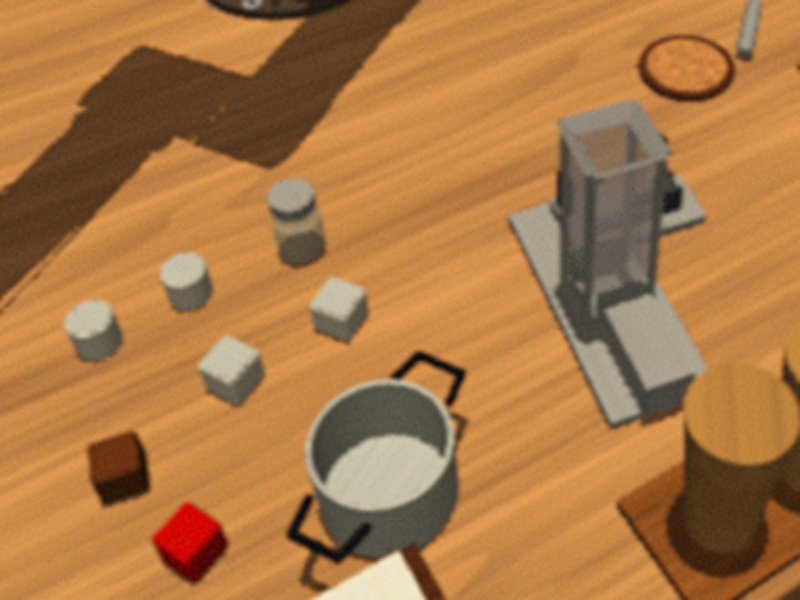

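View pics/side_z.png

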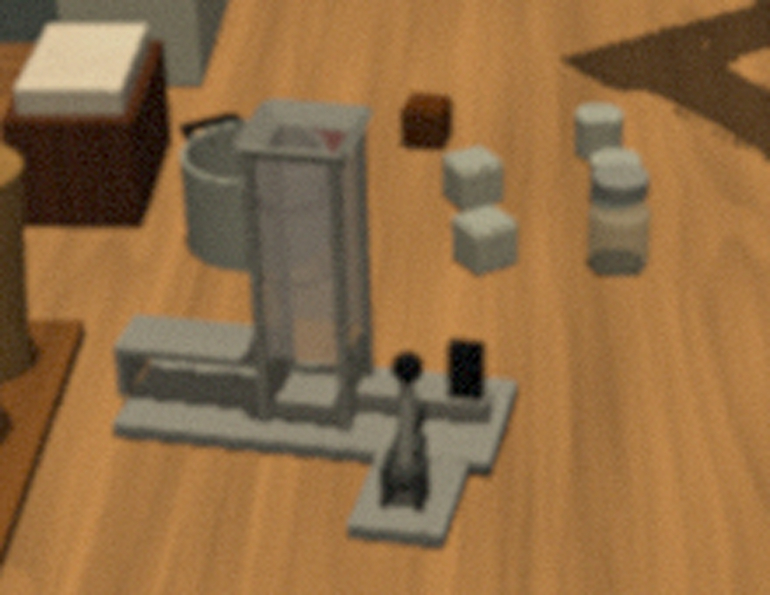

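```bash
python3 - <<'E'
from h import *
from scipy.optimize import least_squares
S=lambda u,v:(180+u/3.5,160+v/3.5)
C=lambda u,v:(80+u/2.5,180+v/2.5)
# rim corners local: far(-y)
r=.036
obs=[("side",S(262,103),(r,-r,.211)),("side",S(371,111),(-r,-r,.211)),("side",S(352,156),(-r,r,.211)),("side",S(237,150),(r,r,.211)),
("side",S(407,367),(-.0815,.083,.098)),("side",S(467,343),(-.100,0,.068)),
("scene",C(560,122),(-r,-r,.211)),("scene",C(634,103),(-r,r,.211)),("scene",C(667,151),(r,r,.211)),("scene",C(595,177),(r,-r,.211))]
def pt(p,l):
    c,s=np.cos(p[2]),np.sin(p[2]); return np.array([p[0]+c*l[0]-s*l[1],p[1]+s*l[0]+c*l[1],l[2]])
P={c:arm.camera_params(c) for c in("side","scene")}
f=lambda p:np.concatenate([proj(c,pt(p,l),P[c])-np.array(o) for c,o,l in obs])
for sel in (None,):
    s=least_squares(f,[.65,.03,0],loss="soft_l1"); print(s.x,np.degrees(s.x[2])); print(f(s.x).reshape(-1,2).round(1))
p=s.x
for n,l in dict(mouth=(0,0,.2),grip=(-.1,0,.054),gripout=(-.195,0,.054),pocketout=(-.095,0,.018),knob=(-.0815,.083,.098),knobfree=(-.0815,.145,.084)).items(): print(n,pt(p,l).round(4))
E
```

```text
[ 0.65016458  0.04843044 -0.15204025] -8.711264893264055
[[-0.1 -1.2]
 [ 0.8 -1.4]
 [-1.1  0.1]
 [-1.8 -0.6]
 [ 1.5 -0.3]
 [ 0.  -0.6]
 [-1.1 -1.6]
 [ 1.6 -3.4]
 [ 4.5  0.2]
 [-0.3  0.2]]
mouth [0.6502 0.0484 0.2   ]
grip [0.5513 0.0636 0.054 ]
gripout [0.4574 0.078  0.054 ]
pocketout [0.5563 0.0628 0.018 ]
knob [0.5822 0.1428 0.098 ]
knobfree [0.5916 0.2041 0.084 ]
```

```bash
python3 -m inch '[[[0.7,0.92,0.1,0,0,0],[0.7,0.92,0.1,0,0,0],[0.7,0.92,0.1,0,0,0],[0.7,0.92,0.1,0,0,0]]]' 80; python3 -m inch '[[[0.7,0.92,0.1,0,0,0],[0.7,0.92,0.1,0,0,0],[0.7,0.92,0.1,0,0,0],[0.7,0.92,0.1,0,0,0],[0.7,0.92,0.1,0,0,0],[0.7,0.92,0.1,0,0,0]]]'; python3 - <<'E'
from h import *
P=arm.camera_params("wrist"); f=arm.grab_frame("wrist"); cv2.imwrite("pics/w1.png",f)
import pickle; pickle.dump(P,open("P1.pkl","wb"))
s=arm.get_state(); print(s["t"],s["eef_pos"],s["ee_rot"])
for n in ["square1","round1"]:
    for r in arm.regions_of(n,"wrist"):
        if r["score"]<.3: continue
        ys,xs=np.nonzero(r["region"]); c=(xs.mean(),ys.mean())
        print(n,round(r["score"],2),np.round(r["box"]),np.round(c,1),np.round(onz("wrist",*c,.03,P)[:2],3))
E
```

```text
t: 1.65
eef_pos: [0.3623, -0.4518, 0.4253]
ee_rot: [-3.141, 0.001, -2.807]
force: [-0.1, -1.1, -1.0]
width: 0.0802
t: 2.4
eef_pos: [0.5011, -0.2696, 0.4446]
ee_rot: [3.141, -0.0, -2.807]
force: [0.3, -0.1, 1.2]
width: 0.08
2.45 [ 0.50076597 -0.27009174  0.44457504] [ 3.14150699e+00 -2.27715983e-04 -2.80800650e+00]
square1 0.83 [371. 237. 416. 289.] [393.  262.1] [ 0.54  -0.172]
square1 0.83 [278. 220. 319. 265.] [299.6 241.8] [ 0.551 -0.273]
square1 0.59 [168. 219. 221. 269.] [193.2 244.3] [ 0.59  -0.377]
round1 0.79 [315. 121. 355. 163.] [334.7 139.6] [ 0.442 -0.273]
round1 0.57 [228. 100. 272. 142.] [248.4 119.8] [ 0.452 -0.357]
```

View pics/w1.png

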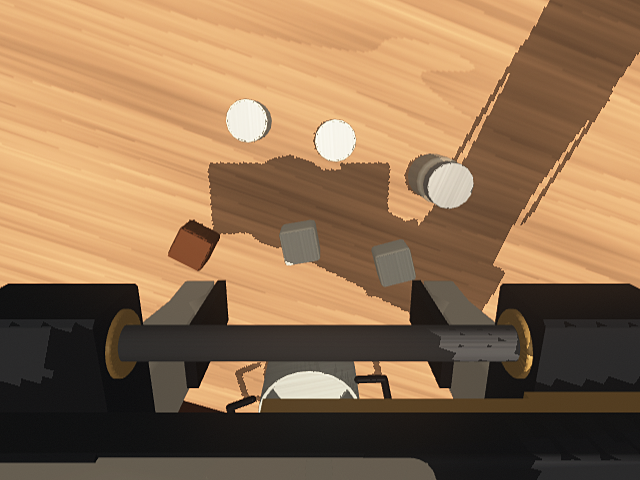

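```bash
python3 - <<'E'
import cv2
f=cv2.imread("pics/w1.png"); a=f[205:305,265:425]; cv2.imwrite("pics/w1z.png",cv2.resize(a,None,fx=5,fy=5,interpolation=cv2.INTER_CUBIC))
E
```

```text
(no output)
```

View pics/w1z.png

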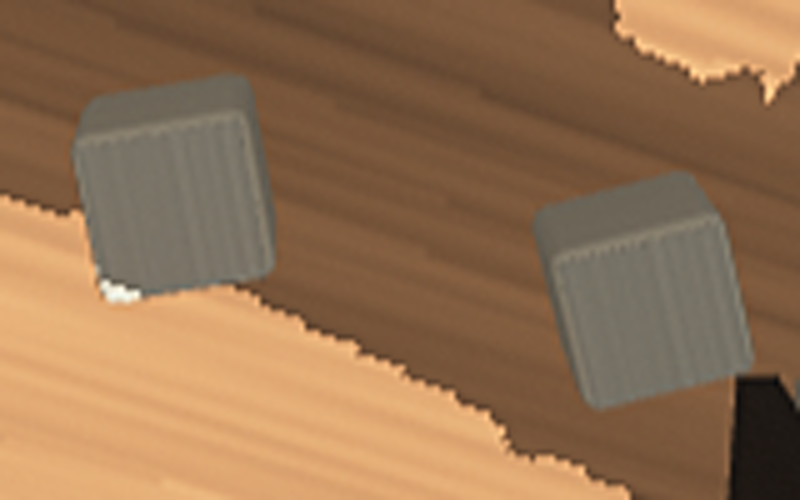

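```bash
python3 - <<'E'
from h import *
import pickle; P=pickle.load(open("P1.pkl","rb"))
for n,q in dict(B=[(76,145),(243,112),(273,270),(103,297)],A=[(553,258),(718,216),(750,365),(597,408)]).items():
    w=np.array([onz("wrist",265+u/5,205+v/5,.036,P)[:2] for u,v in q]); d=np.roll(w,-1,0)-w
    print(n,w.mean(0).round(4),np.linalg.norm(d,axis=1).round(4),np.degrees(np.arctan2(d[:,1],d[:,0])).round(1))
for n in ["round1"]:
    for r in arm.regions_of(n,"wrist"):
        print(r["score"])
f=cv2.imread("pics/w1.png")
g=cv2.cvtColor(f,cv2.COLOR_BGR2GRAY)
for box in [(222,92,276,148),(308,112,362,170)]:
    x0,y0,x1,y1=box; m=(g[y0:y1,x0:x1]>225).astype(np.uint8); c=max(cv2.findContours(m,0,1)[0],key=cv2.contourArea); e=cv2.fitEllipse(c)
    u,v=e[0][0]+x0,e[0][1]+y0; print(e,u,v,onz("wrist",u,v,.036,P).round(4))
E
```

```text
B [ 0.5542 -0.2713] [0.0348 0.0346 0.036  0.0334] [ 120.8   29.4  -61.2 -152.6]
A [ 0.5432 -0.169 ] [0.0349 0.0342 0.0333 0.0354] [ 124.4   34.2  -53.6 -143.2]
0.79
0.57
((23.970815658569336, 27.901409149169922), (38.90484619140625, 41.04686737060547), 154.63136291503906) 245.97081565856934 119.90140914916992 [ 0.4522 -0.3586  0.036 ]
((26.91414451599121, 27.937135696411133), (38.64603805541992, 39.87065124511719), 17.119102478027344) 334.9141445159912 139.93713569641113 [ 0.4419 -0.2734  0.036 ]
```

```bash
python3 -m inch '[[[0.212,0.505,-0.85,0,0,0.09],[0.212,0.505,-0.85,0,0,0.09],[0.212,0.505,-0.85,0,0,0.09],[0.212,0.505,-0.85,0,0,0.09],[0.212,0.505,-0.85,0,0,0.09],[0.212,0.505,-0.85,0,0,0.09]]]' 62; python3 - <<'E'
from h import *
P=arm.camera_params("wrist"); f=arm.grab_frame("wrist"); cv2.imwrite("pics/w2.png",f)
import pickle; pickle.dump(P,open("P2.pkl","wb"))
s=arm.get_state(); print(s["t"],s["eef_pos"],s["ee_rot"],s["force"])
for r in arm.regions_of("square1","wrist"):
        ys,xs=np.nonzero(r["region"]); c=(xs.mean(),ys.mean())
        print(round(r["score"],2),np.round(r["box"]),np.round(c,1),np.round(onz("wrist",*c,.03,P)[:2],3))
E
```

```text
t: 3.35
eef_pos: [0.544, -0.1697, 0.2764]
ee_rot: [-3.14, 0.002, -2.526]
force: [-0.3, -1.3, -1.5]
width: 0.0621
3.4 [ 0.54387274 -0.16968717  0.27653652] [-3.13964601e+00  2.33850206e-03 -2.52595151e+00] [-0.0524856   0.53416394  1.45602283]
0.88 [  0.  83.  36. 158.] [ 11.4 118.7] [ 0.579 -0.351]
0.8 [126. 127. 207. 204.] [165.3 164.3] [ 0.552 -0.27 ]
0.77 [287. 207. 353. 282.] [319.7 246.1] [ 0.541 -0.171]
0.6 [  0. 232.   9. 282.] [  3.9 256.7] [ 0.658 -0.323]
```

View pics/w2.png

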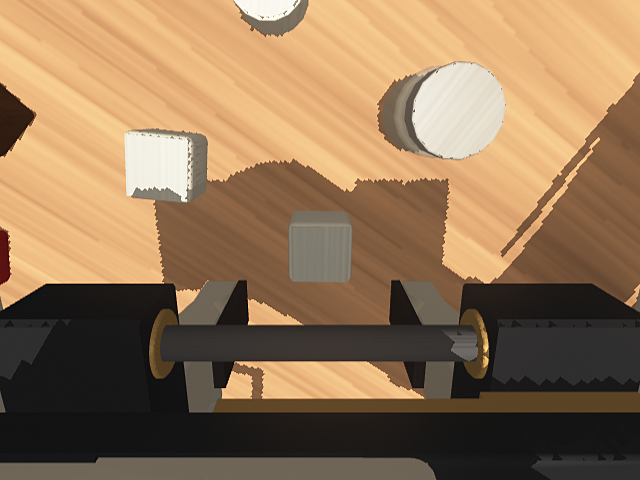

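```bash
python3 - <<'E'
from h import *
import pickle; P=pickle.load(open("P2.pkl","rb"))
w=np.array([onz("wrist",u,v,.036,P)[:2] for u,v in [(289,224),(351,224),(351,282),(290,282)]]);print(w.mean(0)); d=np.roll(w,-1,0)-w
print(np.linalg.norm(d,axis=1).round(4),np.degrees(np.arctan2(d[:,1],d[:,0])).round(1))
w=np.array([onz("wrist",u,v,.036,P)[:2] for u,v in [(125,132),(190,136),(187,202),(126,195)]]);print(w.mean(0)); d=np.roll(w,-1,0)-w
print(np.linalg.norm(d,axis=1).round(4),np.degrees(np.arctan2(d[:,1],d[:,0])).round(1))
E
python3 -m inch '[[[0,0,-0.2,0,0,0],[0,0,-0.378,0,0,0],[0,0,-0.378,0,0,0],[0,0,-0.378,0,0,0]]]'
python3 -m inch '[[[0,0,0,0,0,0],[0,0,0,0,0,0],[0,0,0,0,0,0],[0,0,0,0,0,0]]]' 20 15
```

```text
[ 0.54349437 -0.16888971]
[0.0356 0.036  0.0366 0.036 ] [ 125.3   36.6  -54.6 -144.9]
[ 0.554369   -0.27153045]
[0.0349 0.0366 0.0342 0.0346] [ 121.9   27.4  -61.4 -151.6]
t: 3.95
eef_pos: [0.5443, -0.1691, 0.2008]
ee_rot: [-3.14, 0.001, -2.525]
force: [1.3, -0.3, 0.6]
width: 0.0621
t: 4.45
eef_pos: [0.5438, -0.1687, 0.1997]
ee_rot: [-3.141, 0.001, -2.525]
force: [-1.1, 1.4, 5.3]
width: 0.038
```

```bash
python3 -m inch '[[[0,0,0.3,0,0,0],[0,0,0.6,0,0,0],[0.1,0.2,1,0,0,-0.04],[0.3,0.5,1,0,0,-0.09],[0.5,0.75,1,0,0,-0.14],[0.65,0.95,1,0,0,-0.19],[0.7,1,1,0,0,-0.245],[0.7,1,1,0,0,-0.245]]]'
python3 -m inch '[[[0.1,0.087,0.2,0,0,0],[0.1,0.087,0.2,0,0,0],[0.1,0.087,0.2,0,0,0]]]'
python3 - <<'E'
from h import *
P=arm.camera_params("wrist"); f=arm.grab_frame("wrist"); cv2.imwrite("pics/w3.png",f)
import pickle; pickle.dump(P,open("P3.pkl","wb"))
s=arm.get_state(); print(s["t"],s["eef_pos"],s["ee_rot"],s["force"])
E
```

```text
t: 5.45
eef_pos: [0.6879, 0.023, 0.4086]
ee_rot: [-3.125, 0.016, 2.988]
force: [10.9, -35.1, 25.1]
width: 0.0874
t: 5.82
eef_pos: [0.7033, 0.0488, 0.4383]
ee_rot: [3.141, -0.001, 2.989]
force: [-1.3, 0.8, 0.3]
width: 0.0488
5.875 [0.70312122 0.04880647 0.43787757] [-3.14129353e+00 -1.78474584e-03  2.98855630e+00] [ 0.28303134  0.8148823  -0.51097459]
```

View pics/w3.png

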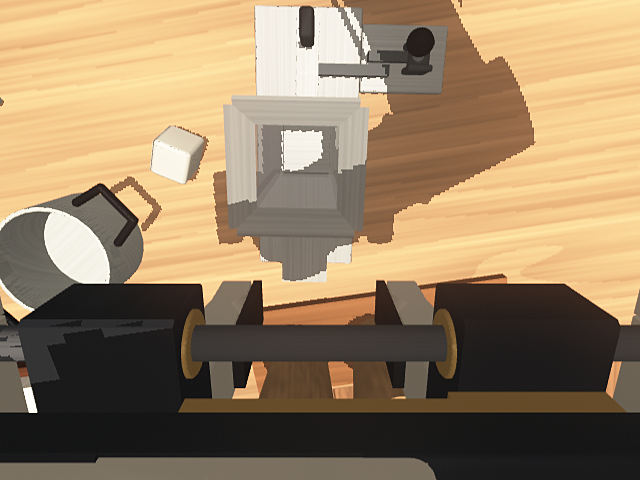

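The tub struck the funnel rim because I moved sideways before the lift was complete. It slipped out and now lies at about (180,155) in the wrist view, near the bucket. I look at what happened.

```bash
python3 - <<'E'
from h import *
import pickle
P=pickle.load(open("P3.pkl","rb"))
print(onz("wrist",180,155,.03,P))
f=arm.grab_frame("scene"); cv2.imwrite("pics/s4.png",cv2.resize(f[200:420,80:400],None,fx=2.5,fy=2.5,interpolation=cv2.INTER_CUBIC))
f=arm.grab_frame("side"); cv2.imwrite("pics/d4.png",cv2.resize(f[160:330,180:400],None,fx=3.5,fy=3.5,interpolation=cv2.INTER_CUBIC))
# dispenser points
for l,(u,v) in dict(rimTL=(224,105),rimTR=(368,107),rimBR=(362,236),rimBL=(228,234)).items(): print(l,onz("wrist",u,v,.211,P).round(4))
E
```

```text
[ 0.64014344 -0.07643309  0.03      ]
rimTL [0.6138 0.0151 0.211 ]
rimTR [0.6256 0.0857 0.211 ]
rimBR [0.6916 0.0746 0.211 ]
rimBL [0.6794 0.0027 0.211 ]
```

View pics/s4.png

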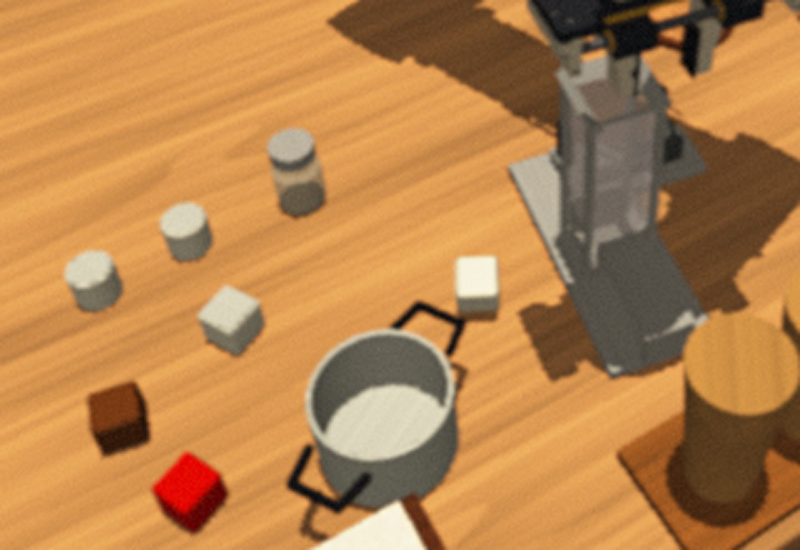

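View pics/d4.png

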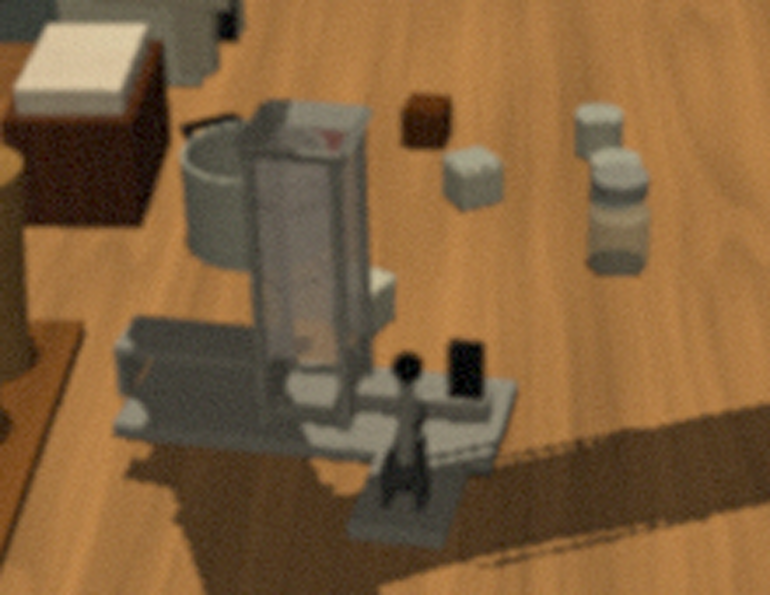

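```bash
python3 -m inch '[[[-0.45,-0.5,0,0,0,0],[-0.45,-0.5,0,0,0,0],[-0.45,-0.5,0,0,0,0],[-0.45,-0.5,0,0,0,0],[-0.45,-0.5,0,0,0,0]]]' 62; python3 - <<'E'
from h import *
P=arm.camera_params("wrist"); f=arm.grab_frame("wrist"); cv2.imwrite("pics/w4.png",f)
import pickle; pickle.dump(P,open("P4.pkl","wb"))
for r in arm.regions_of("square1","wrist"):
        ys,xs=np.nonzero(r["region"]); c=(xs.mean(),ys.mean())
        print(round(r["score"],2),np.round(r["box"]),np.round(c,1),np.round(onz("wrist",*c,.03,P)[:2],3))
E
```

```text
t: 6.6
eef_pos: [0.6142, -0.0506, 0.4387]
ee_rot: [-3.142, -0.0, 2.989]
force: [0.5, 0.1, -0.5]
width: 0.0619
0.94 [  0. 207.  35. 251.] [ 16.2 225.4] [ 0.595 -0.358]
0.77 [276. 187. 320. 242.] [296.8 214.3] [ 0.626 -0.075]
0.58 [ 57. 146. 125. 197.] [ 90.9 171.8] [ 0.554 -0.266]
```

View pics/w4.png

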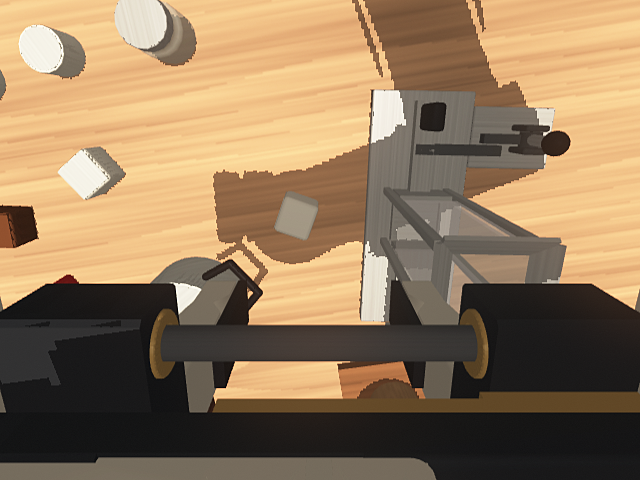

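```bash
python3 - <<'E'
import cv2,numpy as np
r=lambda n,x,y:cv2.resize(cv2.imread(n)[y-35:y+35,x-35:x+35],(390,390),interpolation=cv2.INTER_CUBIC)
a=np.hstack([r("pics/w4.png",297,214),r("pics/w4.png",91,172)])
cv2.imwrite("pics/cmp.png",a)
r=lambda n,x,y:cv2.resize(cv2.imread(n)[y-45:y+45,x-45:x+45],(390,390),interpolation=cv2.INTER_CUBIC)
cv2.imwrite("pics/cmp2.png",np.hstack([r("pics/w2.png",320,246),r("pics/w2.png",166,166)]))
E
```

```text
(no output)
```

View pics/cmp.png

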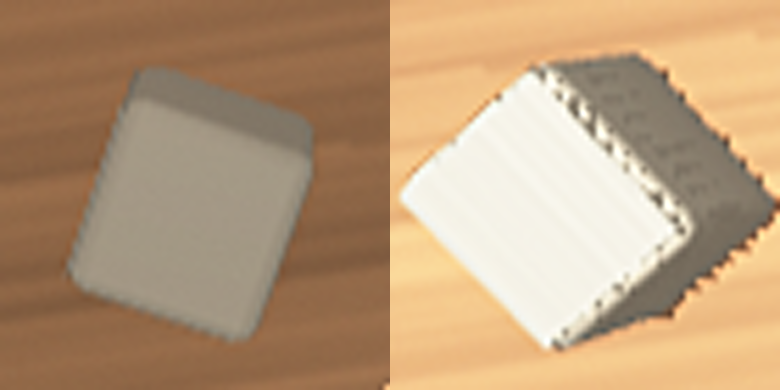

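View pics/cmp2.png

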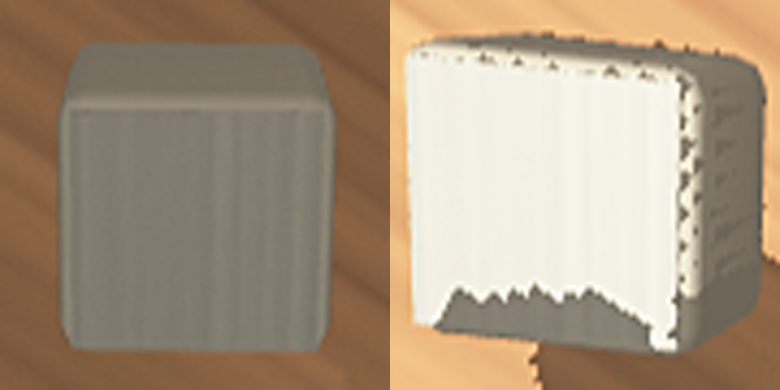

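```bash
python3 - <<'E'
from h import *
f=arm.grab_frame("scene"); print(proj("scene",(.626,-.077,.02)))
u,v=proj("scene",(.626,-.077,.02)).astype(int)
a=cv2.resize(f[v-22:v+22,u-22:u+22],(480,480),interpolation=cv2.INTER_CUBIC)
u,v=proj("scene",(.554,-.271,.02)).astype(int)
b=cv2.resize(f[v-22:v+22,u-22:u+22],(480,480),interpolation=cv2.INTER_CUBIC)
cv2.imwrite("pics/s5.png",cv2.resize(np.hstack([a,b]),(800,400)))
import pickle; P=pickle.load(open("P4.pkl","rb"))
k=lambda u,v:(297-35+u*70/390,214-35+v*70/390)
w=np.array([onz("wrist",*k(u,v),.037,P)[:2] for u,v in [(130,98),(308,155),(250,338),(70,285)]]);print(w.mean(0)); d=np.roll(w,-1,0)-w
print(np.linalg.norm(d,axis=1).round(4),np.degrees(np.arctan2(d[:,1],d[:,0])).round(1))
E
```

```text
[269.95459157 310.91097585]
[ 0.62891202 -0.07548706]
[0.0328 0.0353 0.0337 0.0359] [  63.2  -26.  -115.9  152.5]
```

View pics/s5.png

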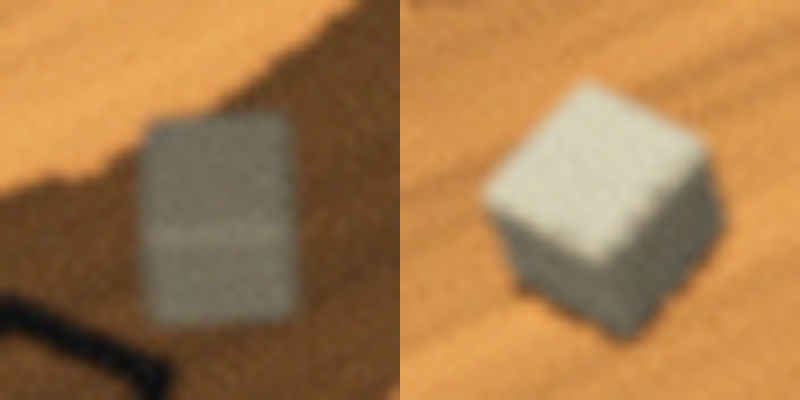

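```bash
python3 - <<'E'
import cv2
f=cv2.imread("pics/w3.png"); cv2.imwrite("pics/w3z.png",cv2.resize(f[115:195,140:220],(600,600),interpolation=cv2.INTER_CUBIC))
E
```

```text
(no output)
```

View pics/w3z.png

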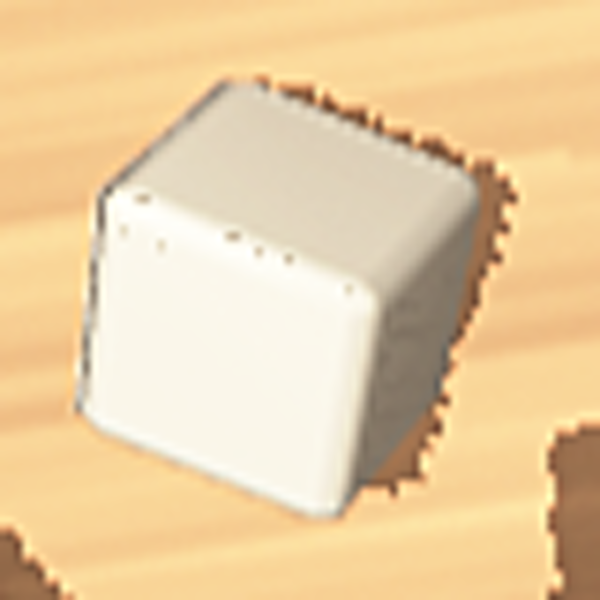

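```bash
python3 - <<'E'
from h import *
import pickle
P3=pickle.load(open("P3.pkl","rb"));P4=pickle.load(open("P4.pkl","rb"))
Ps=arm.camera_params("scene")
def tri(obs):
    A=[];b=[]
    for P,(u,v) in obs:
        o,d=ray(None,u,v,P); d/=np.linalg.norm(d); M=np.eye(3)-np.outer(d,d); A.append(M);b.append(M@o)
    A=np.vstack(A);b=np.hstack(b); x=np.linalg.lstsq(A,b,rcond=None)[0]; return x.round(4),np.linalg.norm(A@x-b).round(4)
# handle outer corners w3: (104,187)&(135,222..)
print(tri([(P3,(103,187)),(P4,(238,242)),(Ps,(247.5,321))]))
print(tri([(P3,(136,225)),(P4,(261,292)),(Ps,(266,329))]))
# tub lid direction: bottom edges in w3
k=lambda u,v:(140+u*80/600,115+v*80/600)
w=np.array([onz("wrist",*k(u,v),.037,P3)[:2] for u,v in [(103,195),(375,292),(330,515),(80,410)]]);print(w.mean(0).round(4),w.round(4)); d=np.roll(w,-1,0)-w
print(np.linalg.norm(d,axis=1).round(4),np.degrees(np.arctan2(d[:,1],d[:,0])).round(1))
f=cv2.imread("pics/w4.png"); cv2.imwrite("pics/w4z.png",cv2.resize(f[170:310,150:330],None,fx=4,fy=4))
E
```

```text
(array([ 0.6481, -0.1386,  0.0549]), np.float64(0.0143))
(array([ 0.6918, -0.1191,  0.0654]), np.float64(0.0036))
[ 0.645  -0.0854] [[ 0.6236 -0.0951]
 [ 0.6404 -0.0644]
 [ 0.667  -0.0769]
 [ 0.6491 -0.1051]]
[0.035  0.0294 0.0334 0.0274] [  61.4  -25.2 -122.5  158.5]
```

View pics/w4z.png

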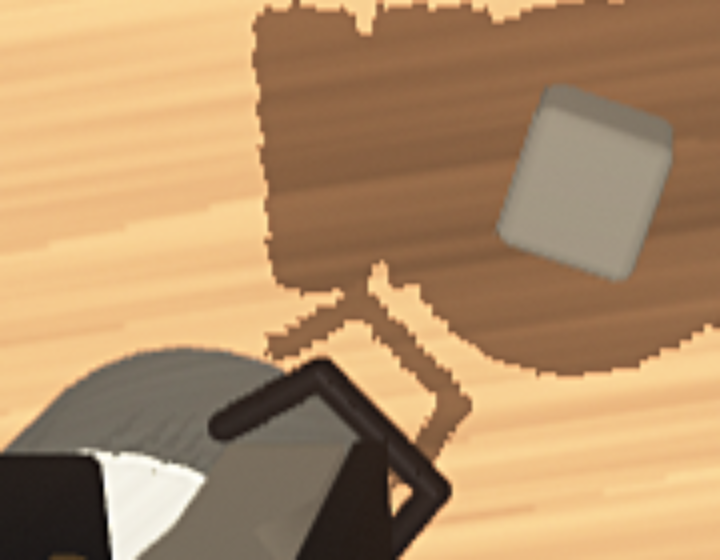

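```bash
python3 -m inch '[[[-0.15,-0.55,0,0,0,0.404],[-0.15,-0.55,0,0,0,0.404],[-0.15,-0.55,0,0,0,0.404],[-0.15,-0.55,0,0,0,0.404],[-0.15,-0.55,0,0,0,0.404],[-0.15,-0.55,0,0,0,0.404],[-0.15,-0.55,0,0,0,0.404],[-0.15,-0.55,0,0,0,0.404]]]' 62; python3 - <<'E'
from h import *
P=arm.camera_params("wrist"); f=arm.grab_frame("wrist"); cv2.imwrite("pics/w5.png",f)
import pickle; pickle.dump(P,open("P5.pkl","wb"))
u,v=proj("wrist",(.629,-.0755,.02),P).astype(int); print(u,v)
v=max(v,50)
cv2.imwrite("pics/w5z.png",cv2.resize(f[v-50:v+50,u-50:u+50],(600,600),interpolation=cv2.INTER_CUBIC))
E
```

```text
t: 7.75
eef_pos: [0.5841, -0.1609, 0.4387]
ee_rot: [3.141, -0.0, -2.026]
force: [0.1, 0.4, 0.8]
width: 0.0619
315 284
```

View pics/w5.png

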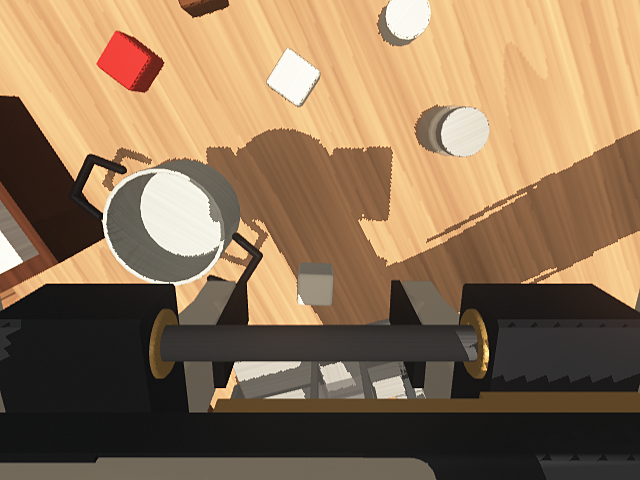

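View pics/w5z.png

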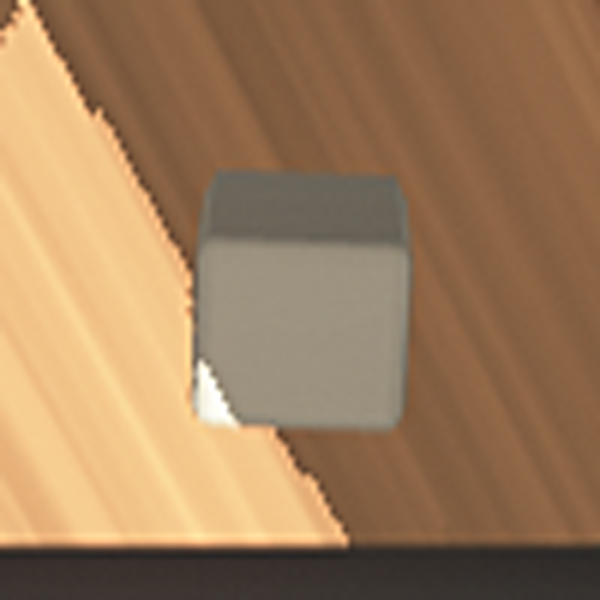

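```bash
python3 - <<'E'
import cv2,numpy as np
def z(n,x,y,r=26):
    a=cv2.imread(n)[y-r:y+r,x-r:x+r].astype(float); a=cv2.resize(a,(390,390),interpolation=cv2.INTER_CUBIC)
    return np.clip((a-60)*1.9,0,255).astype(np.uint8)
cv2.imwrite("pics/e1.png",np.hstack([z("pics/w5.png",315,284),z("pics/w4.png",297,214)]))
E
```

```text
(no output)
```

View pics/e1.png

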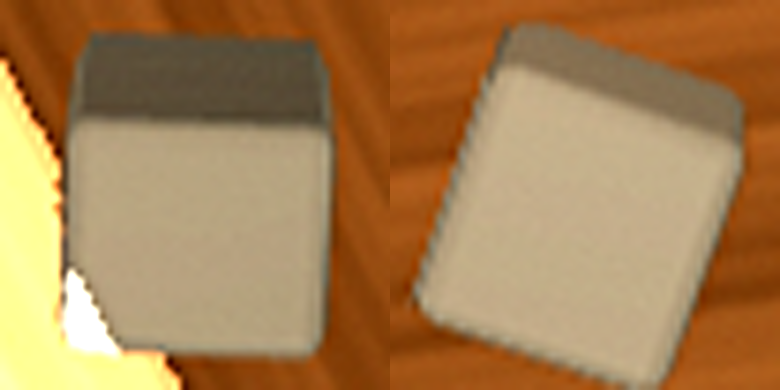

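```bash
python3 - <<'E'
from h import *
import pickle; P=pickle.load(open("P5.pkl","rb"))
w=np.array([onz("wrist",265+u/6,234+v/6,.038,P)[:2] for u,v in [(203,243),(408,243),(403,428),(195,425)]]);print(w.mean(0)); d=np.roll(w,-1,0)-w
print(np.linalg.norm(d,axis=1).round(4),np.degrees(np.arctan2(d[:,1],d[:,0])).round(1))
w=np.array([onz("wrist",u,v,.036,P)[:2] for u,v in [(291,48),(319,71),(301,104),(267,82)]]);print(w.mean(0))
E
```

```text
[ 0.62809144 -0.07654983]
[0.0352 0.0349 0.0366 0.0344] [ 153.9   63.1  -27.  -119.2]
[ 0.55332496 -0.27124239]
```

```bash
python3 -m inch '[[[0.22,0.424,0,0,0,0],[0.22,0.424,0,0,0,0],[0.22,0.424,-0.3,0,0,0],[0.22,0.424,-0.6,0,0,0],[0.22,0.424,-0.94,0,0,0],[0.22,0.424,-0.94,0,0,0],[0.22,0.424,-0.94,0,0,0]]]' 56; python3 - <<'E'
from h import *
f=arm.grab_frame("wrist"); cv2.imwrite("pics/w6.png",f)
E
```

```text
t: 8.68
eef_pos: [0.6286, -0.0764, 0.2525]
ee_rot: [-3.14, -0.0, -2.026]
force: [0.8, 0.5, 1.1]
width: 0.0559
```

View pics/w6.png

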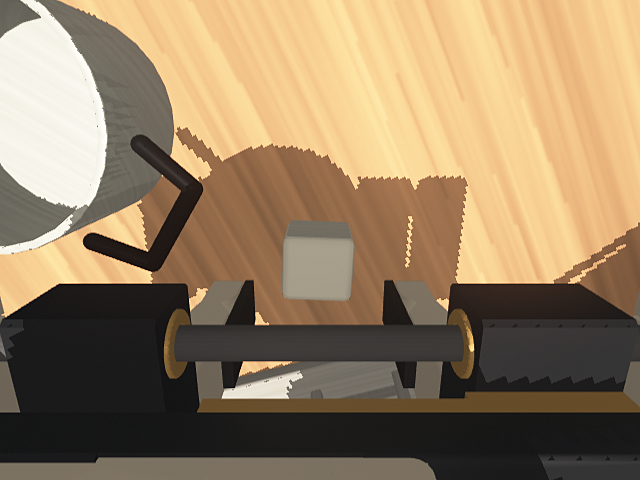

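```bash
python3 -m inch '[[[0,0,-0.15,0,0,0],[0,0,-0.27,0,0,0],[0,0,-0.27,0,0,0],[0,0,-0.27,0,0,0]]]'
python3 -m inch '[[[0,0,0,0,0,0],[0,0,0,0,0,0],[0,0,0,0,0,0],[0,0,0,0,0,0]]]' 20 20
python3 -m inch '[[[0,0,0.3,0,0,0],[0,0,0.6,0,0,0],[0,0,0.6,0,0,0],[0,0,0.6,0,0,0]]]'
```

```text
t: 9.22
eef_pos: [0.6287, -0.0764, 0.1997]
ee_rot: [-3.138, 0.002, -2.025]
force: [-0.1, -0.1, 1.3]
width: 0.056
t: 9.72
eef_pos: [0.6279, -0.0764, 0.198]
ee_rot: [-3.141, 0.0, -2.025]
force: [-1.5, 0.0, 6.5]
width: 0.0377
t: 10.22
eef_pos: [0.6271, -0.0765, 0.3168]
ee_rot: [3.141, 0.0, -2.026]
force: [-0.0, 0.0, -1.5]
width: 0.038
```

```bash
python3 -m inch '[[[-0.25,-0.38,0,0,0,0.05],[-0.495,-0.756,0,0,0,0.1],[-0.74,-1,0,0,0,0.15],[-0.74,-1,0,0,0,0.161]]]'
python3 -m inch '[[[-0.2,-0.38,0,0,0,0.05],[-0.4,-0.7,0,0,0,0.1],[-0.745,-1,0,0,0,0.161],[-0.745,-1,0,0,0,0.161]]]'
python3 -m inch '[[[0,-0.27,0,0,0,0],[0,-0.27,0,0,0,0],[0,-0.27,0,0,0,0]]]'
```

```text
t: 10.72
eef_pos: [0.4776, -0.2776, 0.3152]
ee_rot: [3.138, 0.001, -1.517]
force: [0.7, -0.3, -0.9]
width: 0.0382
t: 11.22
eef_pos: [0.3333, -0.4728, 0.315]
ee_rot: [3.141, 0.003, -1.011]
force: [0.5, -0.9, -0.6]
width: 0.0377
t: 11.6
eef_pos: [0.3344, -0.5257, 0.3149]
ee_rot: [3.141, 0.004, -1.015]
force: [-0.4, -0.0, -0.1]
width: 0.0381
```

```bash
for i in 1 2 3; do python3 -m inch '[[[0,0,0,0,0,-0.333],[0,0,0,0,0,-0.333],[0,0,0,0,0,-0.333],[0,0,0,0,0,-0.333],[0,0,0,0,0,-0.333],[0,0,0,0,0,-0.333],[0,0,0,0,0,-0.333]]]'; done; python3 -c "
from station import arm
print(arm.get_state()['q'].round(3))"
```

```text
t: 12.48
eef_pos: [0.3354, -0.5248, 0.3166]
ee_rot: [3.141, 0.0, -2.058]
force: [0.1, -0.1, -0.1]
width: 0.0384
t: 13.35
eef_pos: [0.3352, -0.5253, 0.3168]
ee_rot: [3.141, -0.0, -3.102]
force: [0.0, -0.8, -0.0]
width: 0.0377
t: 14.22
eef_pos: [0.3351, -0.5256, 0.3169]
ee_rot: [-3.142, -0.0, 2.135]
force: [-1.3, -0.2, -1.0]
width: 0.0379
[-0.69   0.342 -0.224 -0.    -1.005 -1.886]
```

```bash
python3 -m inch '[[[0,0,0,0,0,0.05],[0,0,0,0,0,0.101],[0,0,0,0,0,0.101]]]'; python3 -m inch '[[[0.01,-0.01,-0.1,0.035,0.043,0],[0.02,-0.02,-0.2,0.07,0.086,0],[0.03,-0.03,-0.3,0.106,0.128,0],[0.05,-0.04,-0.42,0.141,0.171,0],[0.06,-0.05,-0.55,0.177,0.214,0],[0.07,-0.06,-0.685,0.212,0.257,0],[0.07,-0.06,-0.685,0.212,0.257,0],[0.07,-0.06,-0.685,0.212,0.257,0]]]'; python3 - <<'E'
from h import *
s=arm.get_state(); print(s['q'].round(3))
from scipy.spatial.transform import Rotation as R
p=R.from_euler("xyz",s["ee_rot"]).as_matrix(); print(p.round(3), s["eef_pos"]+.159*p[:,2])
f=arm.grab_frame("scene"); cv2.imwrite("pics/s6.png",f)
f=arm.grab_frame("wrist"); cv2.imwrite("pics/w7.png",f)
f=arm.grab_frame("side"); cv2.imwrite("pics/d6.png",f)
E
```

```text
t: 14.6
eef_pos: [0.335, -0.5258, 0.317]
ee_rot: [3.142, -0.0, 2.451]
force: [0.7, 0.5, -0.1]
width: 0.038
t: 15.6
eef_pos: [0.3493, -0.5383, 0.1809]
ee_rot: [-3.133, -1.042, 2.443]
force: [-0.0, -0.7, 0.8]
width: 0.0382
[-0.691  0.84   0.082  0.002 -1.855 -1.574]
[[-0.386  0.638 -0.667]
 [ 0.324  0.77   0.549]
 [ 0.863 -0.004 -0.504]] [ 0.24333907 -0.45100798  0.10074559]
```

View pics/w7.png

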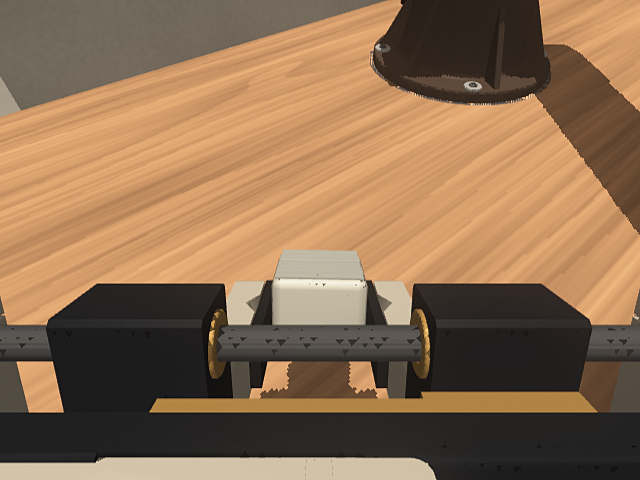

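View pics/d6.png

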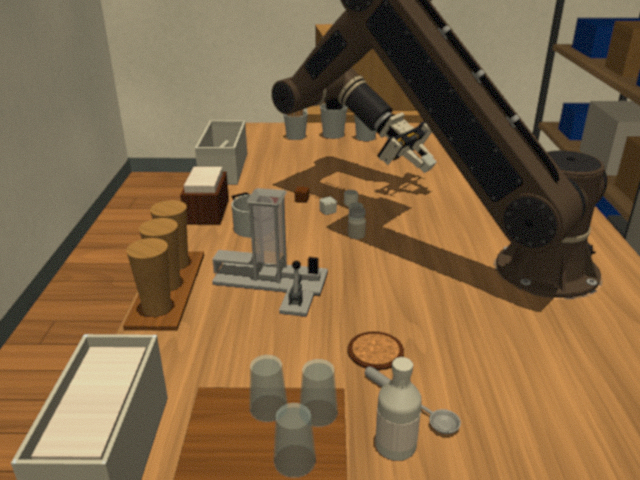

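```bash
python3 -m inch '[[[0,0,-0.12,0,0,0],[0,0,-0.22,0,0,0],[0,0,-0.29,0,0,0],[0,0,-0.318,0,0,0],[0,0,-0.318,0,0,0],[0,0,-0.318,0,0,0]]]'; python3 -m inch '[[[0,0,0,0,0,0],[0,0,0,0,0,0],[0,0,0,0,0,0],[0,0,0,0,0,0]]]' 66;  python3 - <<'E'
from h import *
f=arm.grab_frame("wrist"); cv2.imwrite("pics/w8.png",f)
E
```

```text
t: 16.5
eef_pos: [0.3492, -0.5381, 0.1168]
ee_rot: [-3.135, -1.046, 2.444]
force: [-0.5, -0.1, -0.6]
width: 0.0378
t: 17.0
eef_pos: [0.349, -0.5379, 0.1165]
ee_rot: [-3.135, -1.047, 2.444]
force: [-0.3, 0.1, 0.1]
width: 0.0654
```

View pics/w8.png

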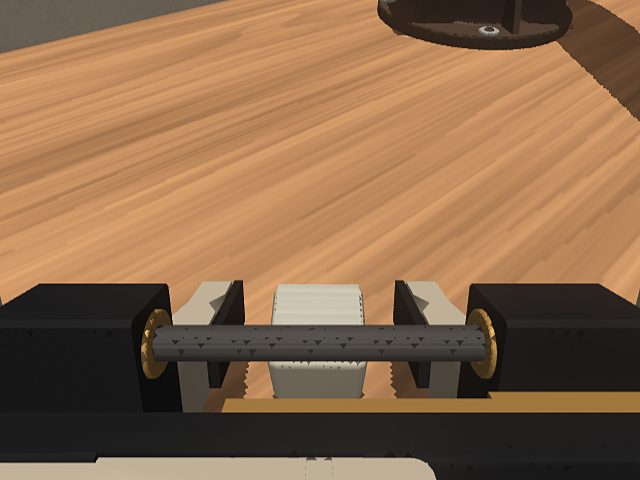

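```bash
python3 -m inch '[[[0.16,-0.13,0.12,0,0,0],[0.335,-0.275,0.25,0,0,0],[0.335,-0.275,0.25,0,0,0],[0.335,-0.275,0.6,0,0,0],[0.335,-0.275,0.9,0,0,0],[0.335,-0.275,0.9,0,0,0]]]'; python3 -m inch '[[[-0.15,0.12,0.05,-0.035,-0.043,0],[-0.3,0.25,0.1,-0.07,-0.086,0],[-0.45,0.37,0.1,-0.106,-0.128,0],[-0.6,0.49,0.1,-0.141,-0.171,0],[-0.75,0.6,0.1,-0.177,-0.214,0],[-0.85,0.7,0.1,-0.212,-0.257,0],[-0.85,0.7,0.1,-0.212,-0.257,0],[-0.85,0.7,0.1,-0.212,-0.257,0]]]'; python3 - <<'E'
from h import *
P=arm.camera_params("wrist");f=arm.grab_frame("wrist"); cv2.imwrite("pics/w9.png",f)
import pickle; pickle.dump(P,open("P9.pkl","wb"))
for r in arm.regions_of("square1","wrist"):
        ys,xs=np.nonzero(r["region"]); c=(xs.mean(),ys.mean())
        print(round(r["score"],2),np.round(r["box"]),np.round(c,1),np.round(onz("wrist",*c,.03,P)[:2],3))
E
```

```text
t: 17.8
eef_pos: [0.416, -0.5933, 0.3023]
ee_rot: [-3.133, -1.039, 2.443]
force: [-0.4, -0.6, -1.4]
width: 0.066
t: 18.8
eef_pos: [0.2459, -0.4529, 0.3167]
ee_rot: [-3.141, -0.001, 2.448]
force: [0.5, -0.3, -0.4]
width: 0.0664
0.67 [290. 190. 347. 254.] [317.7 220.6] [ 0.238 -0.448]
```

View pics/w9.png

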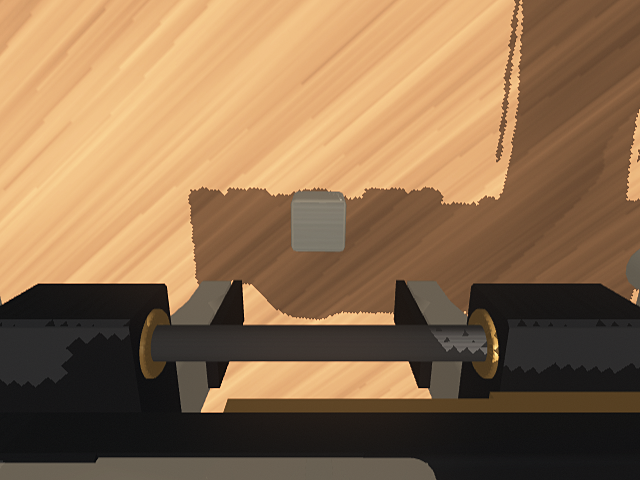

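```bash
python3 - <<'E'
from h import *
import pickle; P=pickle.load(open("P9.pkl","rb"))
w=np.array([onz("wrist",u,v,.036,P)[:2] for u,v in [(292,199),(345,199),(345,251),(292,251)]]);c=w.mean(0); d=np.roll(w,-1,0)-w
print(c,np.linalg.norm(d,axis=1).round(4),np.degrees(np.arctan2(d[:,1],d[:,0])).round(1))
s=arm.get_state(); e=s["eef_pos"]; print(((c-e[:2])/.2).round(3),((.2-e[2])/.2).round(3),s["q"])
E
```

```text
[ 0.24029883 -0.44866341] [0.0354 0.0366 0.0367 0.0366] [  50.3  -38.6 -129.7  139.2]
[-0.032  0.024] -0.58 [-6.91812348e-01  1.77577507e-01 -4.57220296e-01  9.94203424e-05
 -9.37527818e-01 -1.57232703e+00]
```

```bash
python3 -m inch '[[[-0.03,0.024,-0.3,0,0,0],[-0.03,0.024,-0.58,0,0,0],[-0.03,0.024,-0.58,0,0,0],[-0.03,0.024,-0.58,0,0,0]]]' 60;python3 -m inch '[[[0,0,0,0,0,0],[0,0,0,0,0,0],[0,0,0,0,0,0],[0,0,0,0,0,0]]]' 20 20; python3 -m inch '[[[0,0,0.3,0,0,0],[0,0,0.6,0,0,0],[0,0,0.9,0,0,0],[0,0,1,0,0,0],[0,0,1,0,0,0]]]'; python3 -m inch '[[[0,0.3,0.3,0,0,0.05],[0.2,0.6,0.3,0,0,0.1],[0.5,0.8,0.3,0,0,0.172],[0.8,1,0.3,0,0,0.172],[1,1,0.3,0,0,0.172],[1,1,0.3,0,0,0.172]]]'
```

```text
t: 19.4
eef_pos: [0.2411, -0.4491, 0.2013]
ee_rot: [-3.141, -0.0, 2.449]
force: [0.2, 0.4, -0.0]
width: 0.0599
t: 19.9
eef_pos: [0.2403, -0.4484, 0.2017]
ee_rot: [-3.141, 0.002, 2.448]
force: [0.8, 2.8, 7.7]
width: 0.0379
t: 20.52
eef_pos: [0.24, -0.4481, 0.4025]
ee_rot: [-3.142, 0.004, 2.448]
force: [-0.3, 0.0, -2.2]
width: 0.0375
t: 21.28
eef_pos: [0.4426, -0.2464, 0.4583]
ee_rot: [3.141, -0.003, 2.991]
force: [-0.4, -0.5, -0.2]
width: 0.0377
```

```bash
python3 -m inch '[[[0.2,0.25,0.05,0,0,0],[0.4,0.5,0.05,0,0,0],[0.645,0.73,0.05,0,0,0],[0.645,0.73,0.05,0,0,0]]]'; python3 -m inch '[[[0.2,0.25,0,0,0,0],[0.4,0.5,0,0,0,0],[0.645,0.73,0,0,0,0],[0.645,0.73,0,0,0,0],[0.645,0.73,0,0,0,0]]]'; python3 - <<'E'
from h import *
P=arm.camera_params("wrist");f=arm.grab_frame("wrist"); cv2.imwrite("pics/w10.png",f)
import pickle; pickle.dump(P,open("P10.pkl","wb"))
cv2.imwrite("pics/w10z.png",cv2.resize(f[60:300,180:440],None,fx=2.5,fy=2.5,interpolation=cv2.INTER_CUBIC))
E
```

```text
t: 21.78
eef_pos: [0.5708, -0.0998, 0.468]
ee_rot: [-3.141, -0.003, 2.991]
force: [-0.3, 0.6, -0.8]
width: 0.0377
t: 22.4
eef_pos: [0.698, 0.0436, 0.4686]
ee_rot: [-3.14, -0.003, 2.988]
force: [-0.5, -0.2, -0.7]
width: 0.0377
```

View pics/w10z.png

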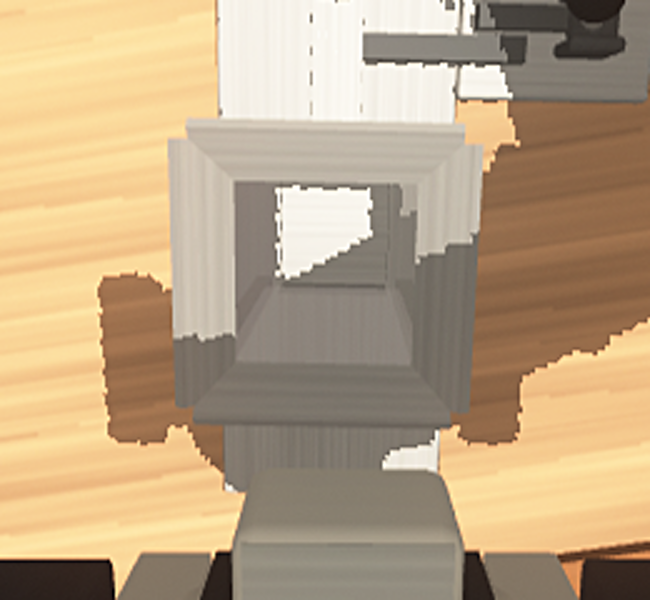

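```bash
python3 - <<'E'
from h import *
import pickle; P=pickle.load(open("P10.pkl","rb"))
w=np.array([onz("wrist",180+u/2.5,60+v/2.5,.2,P)[:2] for u,v in [(235,181),(416,181),(412,362),(236,362)]]);c=w.mean(0); d=np.roll(w,-1,0)-w
print(c,np.linalg.norm(d,axis=1).round(4),np.degrees(np.arctan2(d[:,1],d[:,0])).round(1))
# rim outer edges z=.211: left x, right x, top, bottom
w=np.array([onz("wrist",180+u/2.5,60+v/2.5,.211,P)[:2] for u,v in [(168,138),(482,144),(470,412),(176,407)]]);print(w.mean(0),w.round(4))
w=np.array([onz("wrist",180+u/2.5,60+v/2.5,.211,P)[:2] for u,v in [(187,122),(465,125),(451,425),(193,420)]]);print(w.mean(0),w.round(4))
# tub: front bottom corners: bottom z = .268-... 
s=arm.get_state();print(s["eef_pos"])
E
```

```text
[0.65077416 0.04502555] [0.044  0.0448 0.045  0.0448] [ 81.3  -8.9 -98.7 169.8]
[0.65100937 0.04507446] [[0.6135 0.0148]
 [0.6257 0.0859]
 [0.6886 0.0757]
 [0.6763 0.0039]]
[0.65076148 0.04509497] [[0.6107 0.0198]
 [0.621  0.0825]
 [0.6912 0.0706]
 [0.6802 0.0074]]
[0.69751836 0.04294615 0.46953652]
```

```bash
python3 -m inch '[[[-0.233,0.01,0,0,0,0],[-0.233,0.01,0,0,0,0],[-0.233,0.01,0,0,0,0],[-0.233,0.01,-0.13,0,0,0],[-0.233,0.01,-0.22,0,0,0],[-0.233,0.01,-0.22,0,0,0]]]'; python3 - <<'E'
from h import *
for n in ["wrist","scene"]:
    f=arm.grab_frame(n)
    if n=="scene": f=cv2.resize(f[170:350,250:420],None,fx=3.3,fy=3.3,interpolation=cv2.INTER_CUBIC)
    cv2.imwrite(f"pics/{n}11.png",f)
E
```

```text
t: 23.2
eef_pos: [0.6514, 0.0455, 0.4246]
ee_rot: [-3.14, -0.003, 2.988]
force: [-0.8, 0.6, 0.7]
width: 0.0377
```

View pics/wrist11.png

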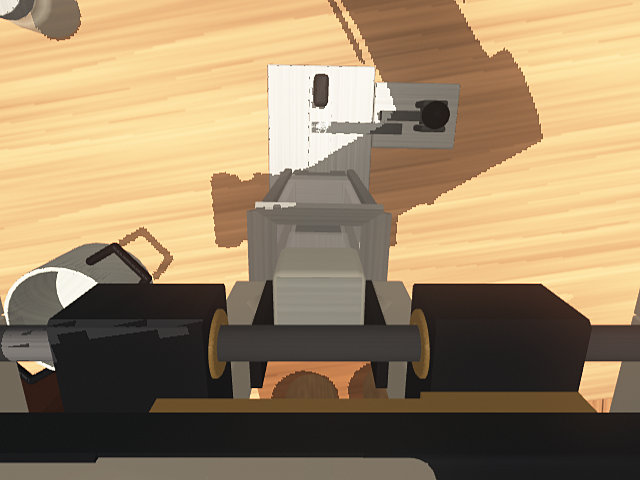

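View pics/scene11.png

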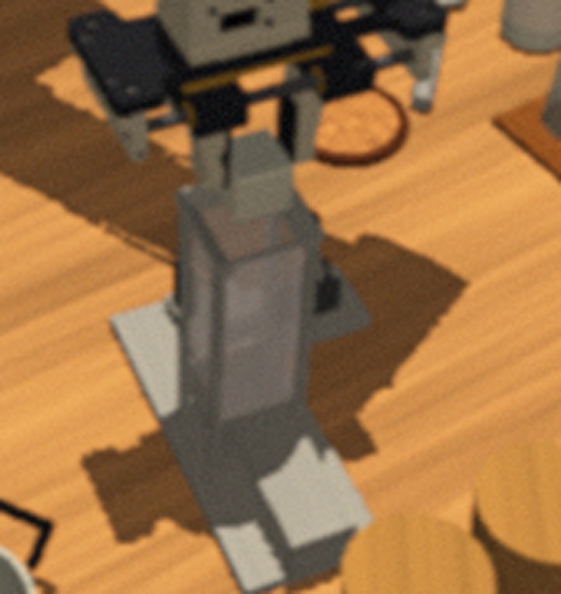

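```bash
python3 -m inch '[[[0,0,-0.05,0,0,0],[0,0,-0.1,0,0,0],[0,0,-0.13,0,0,0],[0,0,-0.152,0,0,0],[0,0,-0.152,0,0,0]]]'
```

```text
t: 23.92
eef_pos: [0.6514, 0.0459, 0.3957]
ee_rot: [-3.141, -0.001, 2.988]
force: [0.3, -0.4, -0.0]
width: 0.038
```

No contact forces, so I release and lift.

```bash
python3 -m inch '[[[0,0,0,0,0,0],[0,0,0,0,0,0],[0,0,0,0,0,0],[0,0,0.3,0,0,0],[0,0,0.5,0,0,0]]]' 66; python3 - <<'E'
from h import *
P=arm.camera_params("wrist");f=arm.grab_frame("wrist");cv2.imwrite("pics/w12.png",f)
f=arm.grab_frame("side"); cv2.imwrite("pics/d12.png",cv2.resize(f[160:330,180:400],None,fx=3.5,fy=3.5,interpolation=cv2.INTER_CUBIC))
for r in arm.regions_of("square1","side"):
        ys,xs=np.nonzero(r["region"]); c=(xs.mean(),ys.mean())
        print(round(r["score"],2),np.round(r["box"]),np.round(c,1),np.round(onz("side",*c,.02)[:2],3))
E
```

```text
t: 24.55
eef_pos: [0.6515, 0.0457, 0.4987]
ee_rot: [3.141, 0.002, 2.989]
force: [0.8, 0.5, -0.9]
width: 0.0659
0.72 [317. 197. 338. 210.] [327.3 205.6] [ 0.521 -0.298]
0.69 [294. 187. 312. 205.] [301.3 193.9] [ 0.597 -0.375]
0.61 [260. 261. 276. 277.] [267.1 268.6] [0.66  0.035]
```

View pics/w12.png

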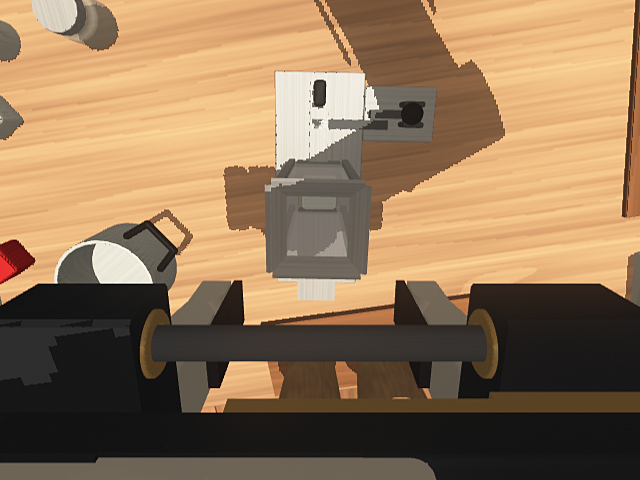

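View pics/d12.png

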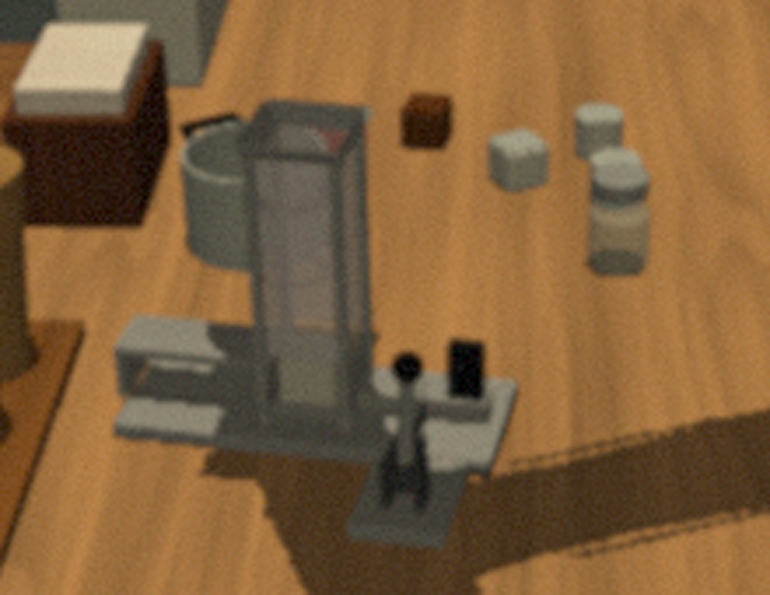

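```bash
python3 -m inch '[[[-0.354,-0.815,0,0,0,0],[-0.354,-0.815,0,0,0,0],[-0.354,-0.815,0,0,0,0],[-0.354,-0.815,0,0,0,0]]]'; python3 -m inch '[[[-0.15,-0.4,-0.1,0,0,0],[-0.354,-0.815,-0.5,0,0,0],[-0.354,-0.815,-0.5,0,0,0],[-0.354,-0.815,-0.5,0,0,0],[-0.354,-0.815,-0.5,0,0,0]]]';  python3 - <<'E'
from h import *
P=arm.camera_params("wrist");f=arm.grab_frame("wrist");cv2.imwrite("pics/w13.png",f)
import pickle; pickle.dump(P,open("P13.pkl","wb"))
u,v=proj("wrist",(.521,-.298,.036),P).astype(int); print(u,v)
cv2.imwrite("pics/w13z.png",cv2.resize(f[v-50:v+50,u-50:u+50],(600,600),interpolation=cv2.INTER_CUBIC))
E
```

```text
t: 25.2
eef_pos: [0.5789, -0.1199, 0.4957]
ee_rot: [-3.141, -0.001, 2.985]
force: [-0.0, 0.6, -0.3]
width: 0.0659
t: 25.82
eef_pos: [0.5096, -0.2805, 0.3948]
ee_rot: [3.141, -0.002, 2.987]
force: [-0.5, -0.1, 0.8]
width: 0.0656
300 226
```

View pics/w13.png

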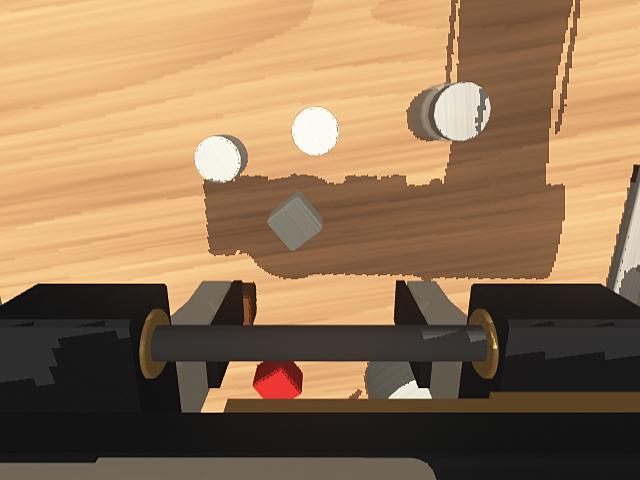

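View pics/w13z.png

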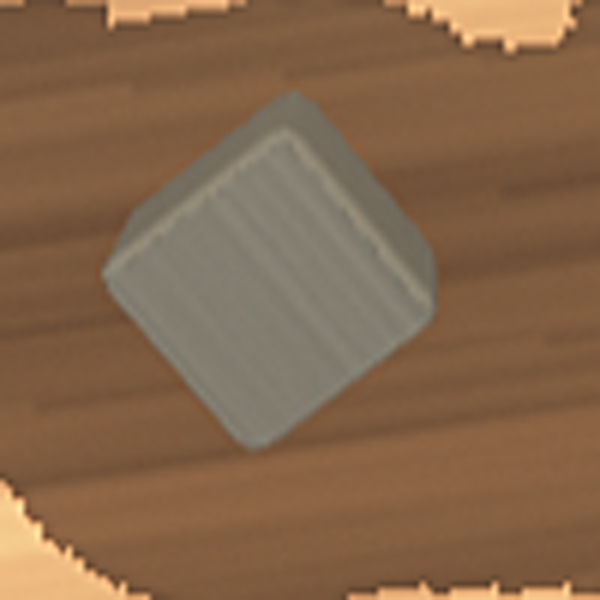

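```bash
python3 - <<'E'
from h import *
import pickle; P=pickle.load(open("P13.pkl","rb"))
w=np.array([onz("wrist",250+u/6,176+v/6,.036,P)[:2] for u,v in [(285,130),(434,303),(257,451),(103,270)]]);c=w.mean(0); d=np.roll(w,-1,0)-w
print(c,np.linalg.norm(d,axis=1).round(4),np.degrees(np.arctan2(d[:,1],d[:,0])).round(1))
s=arm.get_state();e=s["eef_pos"];print(((c-e[:2])/.2).round(3),((.201-e[2])/.2).round(3),s["q"].round(2))
f=cv2.imread("pics/w13.png")
g=cv2.cvtColor(f,cv2.COLOR_BGR2GRAY)
for box in [(185,128,245,190),(285,100,345,160)]:
    x0,y0,x1,y1=box; m=(g[y0:y1,x0:x1]>225).astype(np.uint8); c=max(cv2.findContours(m,0,1)[0],key=cv2.contourArea); e=cv2.fitEllipse(c)
    u,v=e[0][0]+x0,e[0][1]+y0; print(e[1],u,v,onz("wrist",u,v,.036,P).round(4))
E
```

```text
[ 0.5183509  -0.30293654] [0.0337 0.0351 0.0357 0.0341] [  31.   -57.9 -150.6  118.8]
[ 0.041 -0.115] -0.975 [-0.17  0.21 -0.21  0.   -1.15 -1.56]
(42.01459503173828, 46.00246047973633) 216.6769790649414 158.54704475402832 [ 0.4518 -0.3584  0.036 ]
(44.92604064941406, 47.14976119995117) 314.67530822753906 130.3250904083252 [ 0.4417 -0.2732  0.036 ]
```

```bash
python3 -m inch '[[[0.04,-0.115,0,0,0,0.06],[0.04,-0.115,-0.1,0,0,0.11],[0.04,-0.115,-0.3,0,0,0.17],[0.04,-0.115,-0.5,0,0,0.219],[0.04,-0.115,-0.6,0,0,0.219],[0.04,-0.115,-0.6,0,0,0.219]]]' 60; python3 - <<'E'
from h import *
P=arm.camera_params("wrist");f=arm.grab_frame("wrist");cv2.imwrite("pics/w14.png",f)
print(proj("wrist",(.5184,-.3029,.036),P)); s=arm.get_state(); print(s["eef_pos"],((.201-s["eef_pos"][2])/.2).round(3))
E
```

```text
t: 26.62
eef_pos: [0.5186, -0.3019, 0.2755]
ee_rot: [3.141, -0.001, -2.605]
force: [-0.4, 0.2, 0.4]
width: 0.06
[316.28649604 254.12956725]
[ 0.51901244 -0.30223307  0.27676569] -0.379
```

View pics/w14.png

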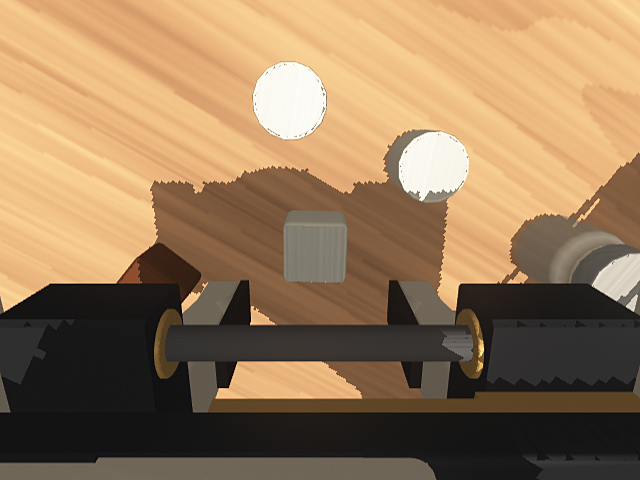

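```bash
python3 -m inch '[[[0,0,-0.2,0,0,0],[0,0,-0.379,0,0,0],[0,0,-0.379,0,0,0],[0,0,-0.379,0,0,0]]]';python3 -m inch '[[[0,0,0,0,0,0],[0,0,0,0,0,0],[0,0,0,0,0,0],[0,0,0,0,0,0]]]' 20 20; python3 -m inch '[[[0,0,0.3,0,0,0],[0,0,0.6,0,0,0],[0,0,0.9,0,0,0],[0,0,1,0,0,0],[0,0,1,0,0,0]]]'; python3 -m inch '[[[0,0,0.3,0,0,-0.05],[0,0,0.3,0,0,-0.1],[0.1,0.3,0.3,0,0,-0.16],[0.2,0.6,0.3,0,0,-0.219],[0.35,0.9,0.3,0,0,-0.219],[0.35,0.9,0.3,0,0,-0.219]]]'
```

```text
t: 27.18
eef_pos: [0.5191, -0.3032, 0.2025]
ee_rot: [-3.139, 0.002, -2.606]
force: [0.9, 0.8, 0.3]
width: 0.0601
t: 27.68
eef_pos: [0.5181, -0.3032, 0.2011]
ee_rot: [-3.141, 0.001, -2.606]
force: [-1.7, 1.2, 7.5]
width: 0.0374
t: 28.3
eef_pos: [0.5178, -0.3032, 0.4022]
ee_rot: [-3.139, 0.003, -2.607]
force: [-0.9, 0.0, -1.0]
width: 0.0378
t: 29.05
eef_pos: [0.5888, -0.1201, 0.458]
ee_rot: [-3.142, -0.003, 2.991]
force: [-0.4, -1.8, -1.3]
width: 0.0378
```

```bash
python3 -m inch '[[[0.1,0.3,0,0,0,0],[0.2,0.6,0,0,0,0],[0.31,0.826,0,0,0,0],[0.31,0.826,0,0,0,0],[0.31,0.826,0,0,0,0]]]'; python3 -m inch '[[[0,0,-0.1,0,0,0],[0,0,-0.17,0,0,0],[0,0,-0.17,0,0,0]]]'; python3 - <<'E'
from h import *
f=arm.grab_frame("wrist");cv2.imwrite("pics/w15.png",f)
s=arm.get_state(); print(s["eef_pos"],s["ee_rot"],((np.array([.6508,.045,.395])-s["eef_pos"])/.2).round(3))
E
```

```text
t: 29.68
eef_pos: [0.6497, 0.0419, 0.4586]
ee_rot: [-3.14, -0.003, 2.989]
force: [0.1, 0.2, -0.0]
width: 0.0374
t: 30.05
eef_pos: [0.6493, 0.041, 0.4249]
ee_rot: [-3.14, -0.002, 2.987]
force: [-0.3, -1.0, -0.3]
width: 0.0379
[0.64962184 0.04126359 0.42601027] [-3.14090097e+00 -7.79220760e-04  2.98760522e+00] [ 0.006  0.019 -0.155]
```

View pics/w15.png

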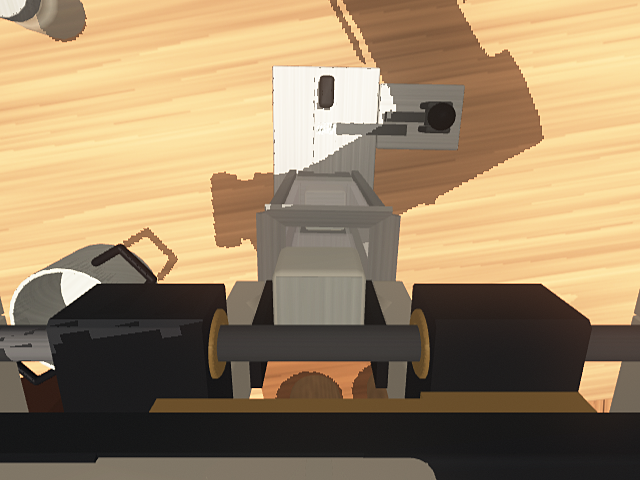

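```bash
python3 -m inch '[[[0.007,0.021,0,0,0,0],[0.007,0.021,-0.05,0,0,0],[0.007,0.021,-0.1,0,0,0],[0.007,0.021,-0.13,0,0,0],[0.007,0.021,-0.152,0,0,0],[0.007,0.021,-0.152,0,0,0]]]'
```

```text
t: 30.85
eef_pos: [0.6512, 0.0463, 0.3955]
ee_rot: [-3.141, -0.001, 2.988]
force: [-0.5, 0.9, -0.6]
width: 0.0377
```

```bash
python3 -m inch '[[[0,0,0,0,0,0],[0,0,0,0,0,0],[0,0,0,0,0,0],[0,0,0.3,0,0,0],[0,0,0.5,0,0,0],[0,0,0.5,0,0,0]]]' 66; python3 - <<'E'
from h import *
P=arm.camera_params("wrist");f=arm.grab_frame("wrist");cv2.imwrite("pics/w16.png",cv2.resize(f[60:320,180:440],(600,600)))
f=arm.grab_frame("side"); cv2.imwrite("pics/d16.png",cv2.resize(f[160:330,180:400],None,fx=3.5,fy=3.5,interpolation=cv2.INTER_CUBIC))
for r in arm.regions_of("round1","side"):
        ys,xs=np.nonzero(r["region"]); c=(xs.mean(),ys.mean())
        print(round(r["score"],2),np.round(r["box"]),np.round(c,1),np.round(onz("side",*c,.02)[:2],3))
E
```

```text
t: 31.6
eef_pos: [0.6515, 0.0461, 0.5004]
ee_rot: [3.139, 0.007, 2.989]
force: [-0.1, 0.6, -1.1]
width: 0.0657
0.68 [342. 187. 359. 206.] [350.2 196.3] [ 0.455 -0.36 ]
0.51 [350. 203. 360. 207.] [355.  204.3] [ 0.443 -0.307]
```

View pics/w16.png

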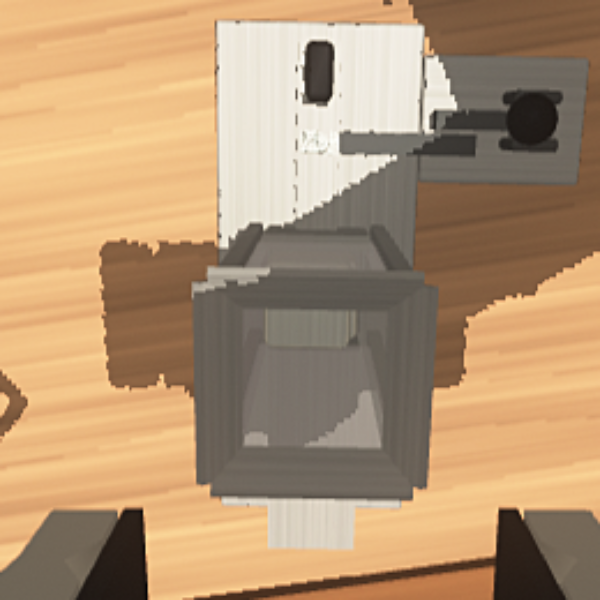

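View pics/d16.png

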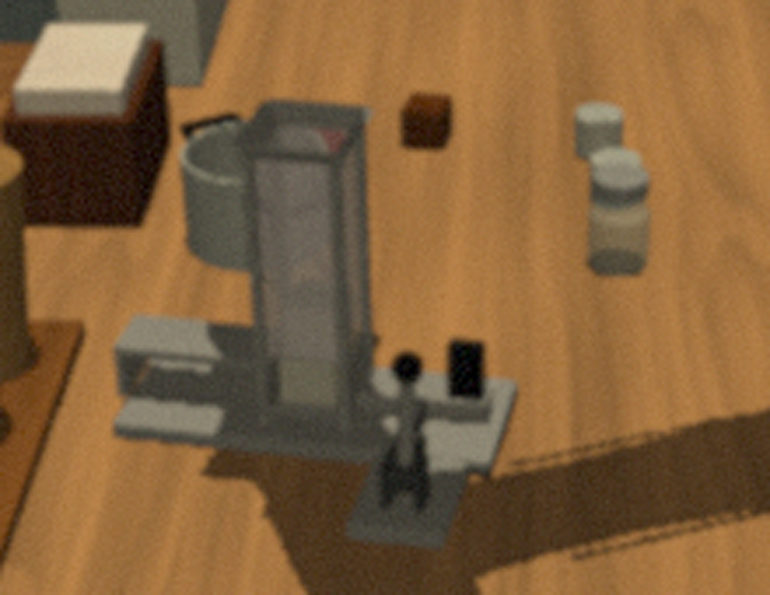

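```bash
python3 -m inch '[[[-0.3,-0.4,0,0,0,0],[-0.525,-0.8,0,0,0,0.05],[-0.525,-0.8,0,0,0,0.1],[-0.525,-0.8,0,0,0,0.1]]]'; python3 -m inch '[[[-0.25,-0.4,0,0,0,0.06],[-0.525,-0.8,-0.2,0,0,0.119],[-0.525,-0.8,-0.5,0,0,0.119],[-0.525,-0.8,-0.8,0,0,0.119],[-0.525,-0.8,-1,0,0,0.119],[-0.525,-0.8,-1,0,0,0.119],[-0.525,-0.8,-1,0,0,0.119]]]' 62; python3 - <<'E'
from h import *
P=arm.camera_params("wrist");f=arm.grab_frame("wrist");cv2.imwrite("pics/w17.png",f)
import pickle; pickle.dump(P,open("P17.pkl","wb"))
g=cv2.cvtColor(f,cv2.COLOR_BGR2GRAY)
s=arm.get_state(); print(s["eef_pos"],proj("wrist",(.4417,-.2733,.036),P))
for r in arm.regions_of("round1","wrist"):
    ys,xs=np.nonzero(r["region"]); c=(xs.mean(),ys.mean()); print(round(r["score"],2),r["box"],onz("wrist",*c,.032,P).round(4))
E
```

```text
t: 32.25
eef_pos: [0.5439, -0.1164, 0.4954]
ee_rot: [3.142, -0.001, -2.981]
force: [0.5, 0.6, 0.2]
width: 0.0659
t: 33.12
eef_pos: [0.4419, -0.2736, 0.2958]
ee_rot: [3.141, -0.002, -2.606]
force: [-0.1, 0.3, -0.1]
width: 0.0621
[ 0.44249477 -0.27365139  0.2971372 ] [318.2457856  244.98424712]
0.85 [160.7, 156.1, 231.9, 223.6] [ 0.4495 -0.3572  0.032 ]
0.66 [286.8, 205.7, 351.3, 275.9] [ 0.4394 -0.2747  0.032 ]
```

View pics/w17.png

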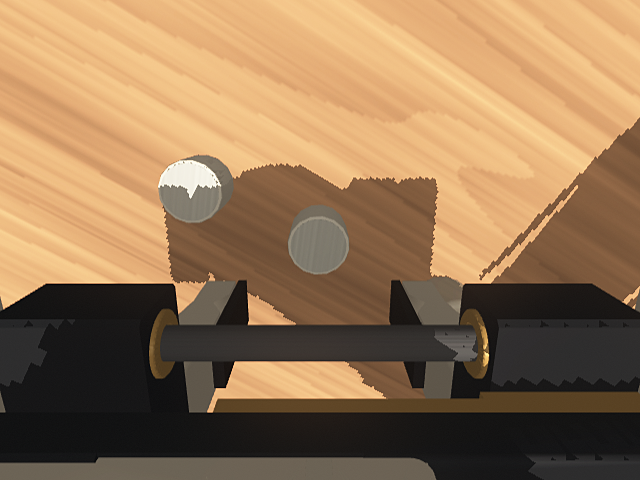

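```bash
python3 -m inch '[[[0,0,-0.2,0,0,0],[0,0,-0.4,0,0,0],[0,0,-0.475,0,0,0],[0,0,-0.475,0,0,0],[0,0,-0.475,0,0,0]]]';python3 -m inch '[[[0,0,0,0,0,0],[0,0,0,0,0,0],[0,0,0,0,0,0],[0,0,0,0,0,0]]]' 20 20; python3 -m inch '[[[0,0,0.3,0,0,0],[0,0,0.6,0,0,0],[0,0,0.9,0,0,0],[0,0,1,0,0,0],[0,0,1,0,0,0]]]'; python3 -m inch '[[[0,0,0.3,0,0,-0.05],[0.1,0.2,0.3,0,0,-0.1],[0.3,0.5,0.3,0,0,-0.16],[0.5,0.8,0.3,0,0,-0.219],[0.525,0.8,0.3,0,0,-0.219],[0.525,0.8,0.3,0,0,-0.219]]]'; python3 - <<'E'
from h import *
s=arm.get_state(); print(((np.array([.6508,.0455,.425])-s["eef_pos"])/.2).round(3))
E
```

```text
t: 33.85
eef_pos: [0.4423, -0.2739, 0.2026]
ee_rot: [-3.14, 0.002, -2.606]
force: [-0.3, -0.5, -0.3]
width: 0.0618
t: 34.35
eef_pos: [0.4414, -0.2737, 0.2013]
ee_rot: [-3.141, 0.0, -2.607]
force: [-0.9, 1.1, 5.3]
width: 0.0397
t: 34.98
eef_pos: [0.4413, -0.2738, 0.4026]
ee_rot: [-3.139, 0.003, -2.607]
force: [-0.5, -0.5, -1.8]
width: 0.0392
t: 35.72
eef_pos: [0.5473, -0.112, 0.4584]
ee_rot: [-3.141, -0.004, 2.991]
force: [0.5, -0.8, -1.1]
width: 0.0393
[ 0.517  0.787 -0.167]
```

```bash
python3 -m inch '[[[0.25,0.4,0,0,0,0],[0.517,0.79,0,0,0,0],[0.517,0.79,0,0,0,0],[0.517,0.79,0,0,0,0],[0.517,0.79,-0.167,0,0,0],[0.517,0.79,-0.167,0,0,0]]]'; python3 - <<'E'
from h import *
f=arm.grab_frame("wrist");cv2.imwrite("pics/w18.png",f)
s=arm.get_state(); print(s["eef_pos"],s["ee_rot"],((np.array([.6510,.0457,.3955])-s["eef_pos"])/.2).round(3))
E
```

```text
t: 36.48
eef_pos: [0.6485, 0.0433, 0.4239]
ee_rot: [-3.139, -0.006, 2.988]
force: [-0.4, -0.3, -0.4]
width: 0.0392
[0.64903446 0.04325733 0.42616314] [-3.13979837 -0.00317166  2.98781362] [ 0.01   0.012 -0.153]
```

View pics/w18.png

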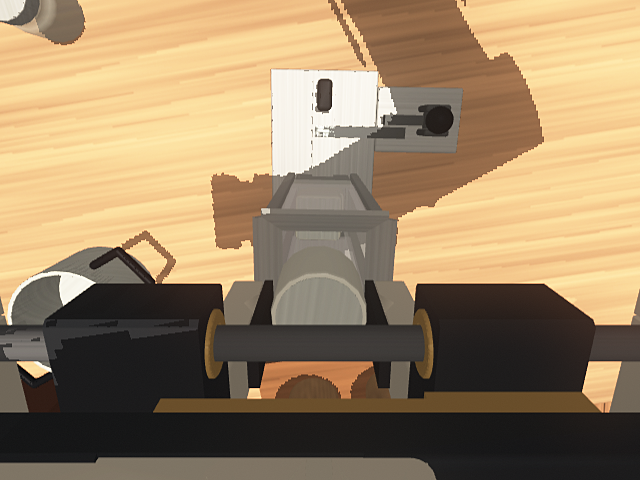

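```bash
python3 -m inch '[[[0.01,0.012,0,0,0,0],[0.01,0.012,-0.05,0,0,0],[0.01,0.012,-0.1,0,0,0],[0.01,0.012,-0.13,0,0,0],[0.01,0.012,-0.153,0,0,0],[0.01,0.012,-0.153,0,0,0]]]'
```

```text
t: 37.28
eef_pos: [0.6516, 0.0467, 0.3964]
ee_rot: [-3.141, -0.001, 2.988]
force: [0.1, 0.5, -0.1]
width: 0.0393
```

```bash
python3 -m inch '[[[0,0,0,0,0,0],[0,0,0,0,0,0],[0,0,0,0,0,0],[0,0,0.3,0,0,0],[0,0,0.5,0,0,0],[0,0,0.5,0,0,0]]]' 66; python3 - <<'E'
from h import *
P=arm.camera_params("wrist");f=arm.grab_frame("wrist");cv2.imwrite("pics/w19.png",cv2.resize(f[60:320,180:440],(600,600)))
f=arm.grab_frame("side"); cv2.imwrite("pics/d19.png",cv2.resize(f[160:330,180:400],None,fx=3.5,fy=3.5,interpolation=cv2.INTER_CUBIC))
s=arm.get_state(); print(((np.array([.4520,-.3585,.297])-s["eef_pos"])/.2).round(3))
for r in arm.regions_of("round1","side"):
        ys,xs=np.nonzero(r["region"]); c=(xs.mean(),ys.mean())
        print(round(r["score"],2),np.round(r["box"]),np.round(c,1),np.round(onz("side",*c,.02)[:2],3))
E
```

```text
t: 38.02
eef_pos: [0.6519, 0.0465, 0.5014]
ee_rot: [3.139, 0.007, 2.989]
force: [-0.3, 0.3, -0.4]
width: 0.066
[-0.997 -2.026 -1.   ]
0.49 [342. 189. 359. 208.] [350.1 197.4] [ 0.455 -0.352]
0.22 [347. 332. 407. 371.] [374.4 349.6] [0.431 0.322]
```

View pics/w19.png

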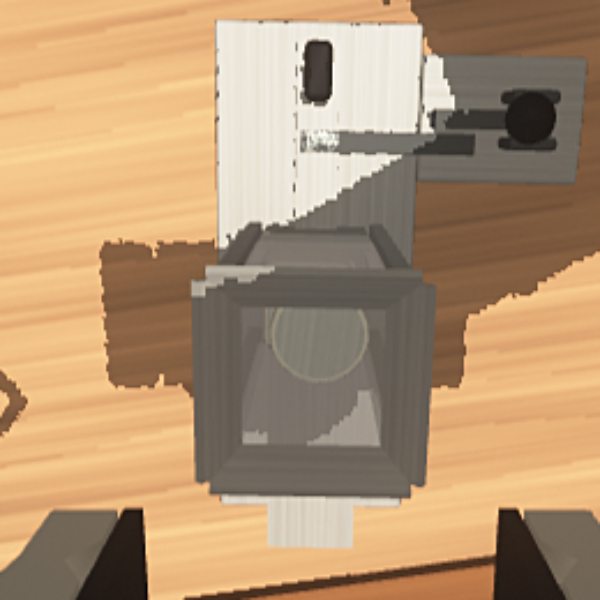

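View pics/d19.png

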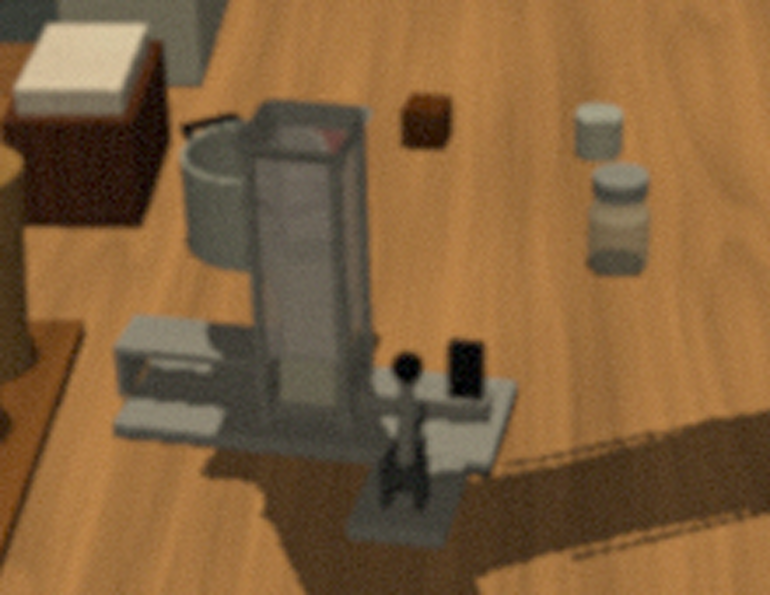

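```bash
python3 -m inch '[[[-0.15,-0.3,0,0,0,0],[-0.3,-0.6,0,0,0,0],[-0.45,-0.95,0,0,0,0],[-0.45,-0.95,0,0,0,0]]]'; python3 -m inch '[[[-0.15,-0.3,0,0,0,0],[-0.3,-0.6,0,0,0,0],[-0.45,-0.95,0,0,0,0],[-0.547,-1,-0.2,0,0,0],[-0.547,-1,-0.5,0,0,0],[-0.547,-1,-0.5,0,0,0]]]'; python3 -m inch '[[[0,-0.076,-0.2,0,0,0],[0,-0.076,-0.5,0,0,0],[0,-0.076,-0.5,0,0,0],[0,-0.076,-0.5,0,0,0]]]' 62; python3 - <<'E'
from h import *
P=arm.camera_params("wrist");f=arm.grab_frame("wrist");cv2.imwrite("pics/w20.png",f)
s=arm.get_state(); print(s["eef_pos"],proj("wrist",(.4520,-.3585,.036),P))
for r in arm.regions_of("round1","wrist"):
    ys,xs=np.nonzero(r["region"]); c=(xs.mean(),ys.mean()); print(round(r["score"],2),r["box"],onz("wrist",*c,.032,P).round(4))
E
```

```text
t: 38.67
eef_pos: [0.5599, -0.1457, 0.496]
ee_rot: [-3.141, -0.002, 2.986]
force: [-0.3, 0.5, 0.0]
width: 0.0662
t: 39.42
eef_pos: [0.4506, -0.3429, 0.392]
ee_rot: [3.139, -0.01, 2.987]
force: [-0.5, 0.6, 1.3]
width: 0.0662
t: 39.92
eef_pos: [0.4539, -0.3588, 0.2998]
ee_rot: [-3.14, 0.002, 2.99]
force: [0.1, -0.8, 1.0]
width: 0.0623
[ 0.45386326 -0.35881436  0.30023515] [319.24735951 238.61685319]
0.74 [291.5, 198.3, 349.6, 267.6] [ 0.4496 -0.3579  0.032 ]
```

View pics/w20.png

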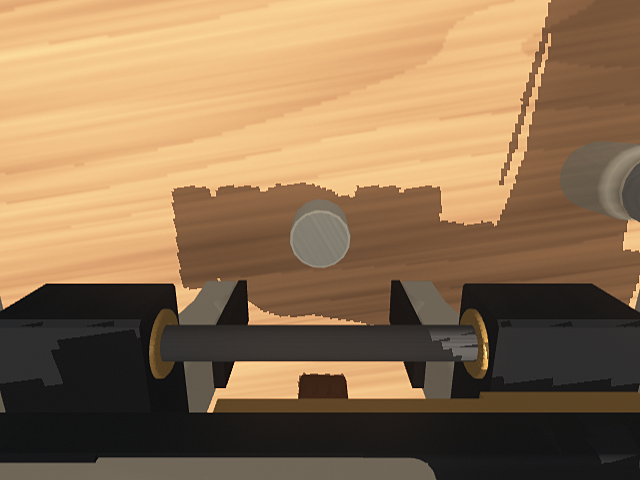

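```bash
python3 -m inch '[[[-0.009,0,-0.2,0,0,0],[-0.009,0,-0.4,0,0,0],[-0.009,0,-0.493,0,0,0],[-0.009,0,-0.493,0,0,0],[-0.009,0,-0.493,0,0,0]]]';python3 -m inch '[[[0,0,0,0,0,0],[0,0,0,0,0,0],[0,0,0,0,0,0],[0,0,0,0,0,0]]]' 20 20; python3 -m inch '[[[0,0,0.3,0,0,0],[0,0,0.6,0,0,0],[0,0,0.9,0,0,0],[0,0,1,0,0,0],[0,0,1,0,0,0]]]'; python3 -m inch '[[[0.1,0.2,0.3,0,0,0],[0.25,0.5,0.3,0,0,0],[0.4,0.8,0.3,0,0,0],[0.5,1,0.3,0,0,0],[0.5,1,0.3,0,0,0],[0.5,1,0.3,0,0,0]]]'; python3 - <<'E'
from h import *
s=arm.get_state(); print(((np.array([.6508,.0455,.425])-s["eef_pos"])/.2).round(3))
E
```

```text
t: 40.65
eef_pos: [0.4514, -0.3589, 0.2004]
ee_rot: [-3.141, 0.003, 2.989]
force: [1.2, -0.4, 1.2]
width: 0.0619
t: 41.15
eef_pos: [0.4505, -0.3586, 0.1988]
ee_rot: [-3.141, 0.001, 2.989]
force: [0.1, 1.5, 5.4]
width: 0.0394
t: 41.78
eef_pos: [0.4505, -0.3586, 0.4]
ee_rot: [-3.141, 0.004, 2.988]
force: [-0.2, 0.1, -0.2]
width: 0.0393
t: 42.52
eef_pos: [0.5504, -0.1581, 0.4565]
ee_rot: [-3.141, -0.003, 2.989]
force: [-0.7, 0.4, -1.1]
width: 0.0398
[ 0.502  1.018 -0.158]
```

```bash
python3 -m inch '[[[0.25,0.4,0,0,0,0],[0.4,0.7,0,0,0,0],[0.507,1,0,0,0,0],[0.507,1,0,0,0,0],[0.507,1,0,0,0,0]]]'; python3 -m inch '[[[0.007,0.025,-0.158,0,0,0],[0.007,0.025,-0.158,0,0,0],[0.007,0.025,-0.158,0,0,0]]]'; python3 - <<'E'
from h import *
f=arm.grab_frame("wrist");cv2.imwrite("pics/w21.png",f)
s=arm.get_state(); print(s["eef_pos"],s["ee_rot"],((np.array([.6513,.0460,.3955])-s["eef_pos"])/.2).round(3))
E
```

```text
t: 43.15
eef_pos: [0.6526, 0.0425, 0.4564]
ee_rot: [-3.141, -0.002, 2.989]
force: [-0.8, -1.5, -1.2]
width: 0.0391
t: 43.52
eef_pos: [0.6533, 0.0451, 0.4274]
ee_rot: [-3.141, 0.0, 2.987]
force: [0.8, -0.4, -0.1]
width: 0.039
[0.6533352  0.04534864 0.42792791] [3.14148819e+00 1.36816232e-03 2.98737954e+00] [-0.01   0.003 -0.162]
```

View pics/w21.png

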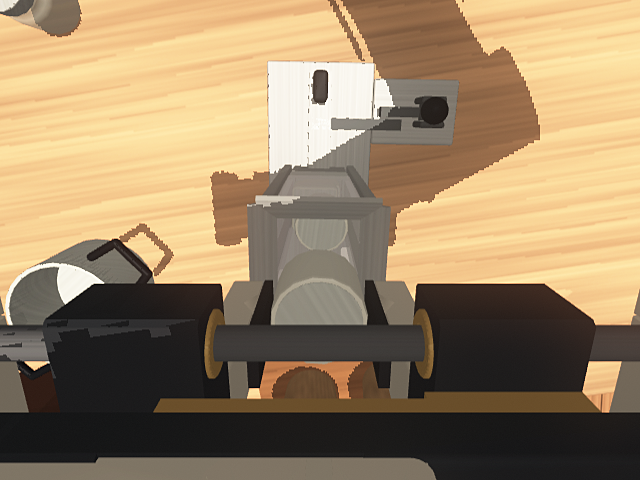

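```bash
python3 -m inch '[[[-0.01,0.003,0,0,0,0],[-0.01,0.003,-0.05,0,0,0],[-0.01,0.003,-0.1,0,0,0],[-0.01,0.003,-0.13,0,0,0],[-0.01,0.003,-0.162,0,0,0],[-0.01,0.003,-0.162,0,0,0]]]'
```

```text
t: 44.32
eef_pos: [0.6511, 0.0471, 0.3935]
ee_rot: [-3.141, -0.001, 2.988]
force: [0.3, -1.4, 0.0]
width: 0.0392
```

```bash
python3 -m inch '[[[0,0,0,0,0,0],[0,0,0,0,0,0],[0,0,0,0,0,0],[0,0,0.3,0,0,0],[0,0,0.5,0,0,0],[0,0,0.5,0,0,0]]]' 66; python3 - <<'E'
from h import *
P=arm.camera_params("wrist");f=arm.grab_frame("wrist");cv2.imwrite("pics/w22.png",f)
import pickle; pickle.dump(P,open("P22.pkl","wb"))
f=arm.grab_frame("scene");cv2.imwrite("pics/s22.png",f); g=f
f=arm.grab_frame("side");cv2.imwrite("pics/d22.png",f); 
cv2.imwrite("pics/c22.png",np.hstack([cv2.resize(g[200:360,240:400],(400,400)),cv2.resize(f[180:320,200:340],(400,400))]))
s=arm.get_state();print(s["q"].round(2))
E
```

```text
t: 45.08
eef_pos: [0.6515, 0.0469, 0.4988]
ee_rot: [3.139, 0.007, 2.989]
force: [0.1, 0.1, -1.1]
width: 0.066
[ 0.37  0.28  0.1  -0.   -1.39 -2.09]
```

View pics/w22.png

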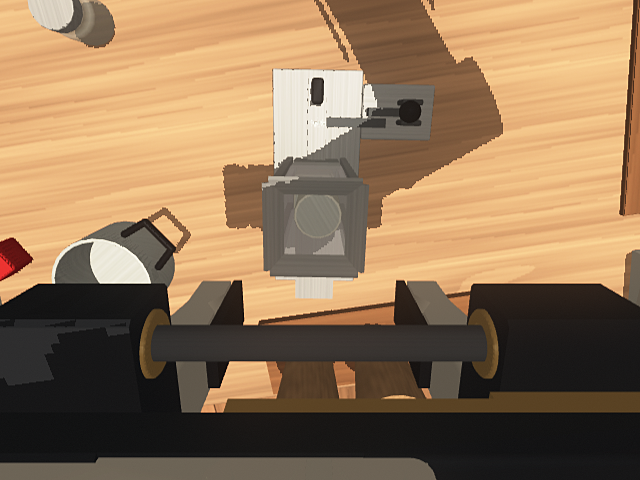

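View pics/c22.png

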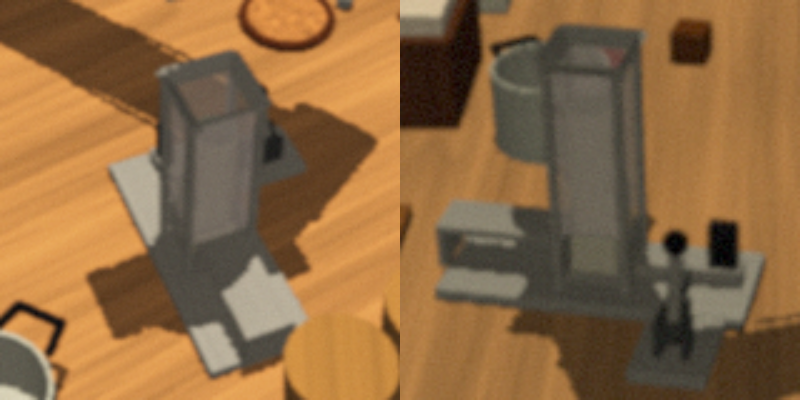

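View pics/s22.png

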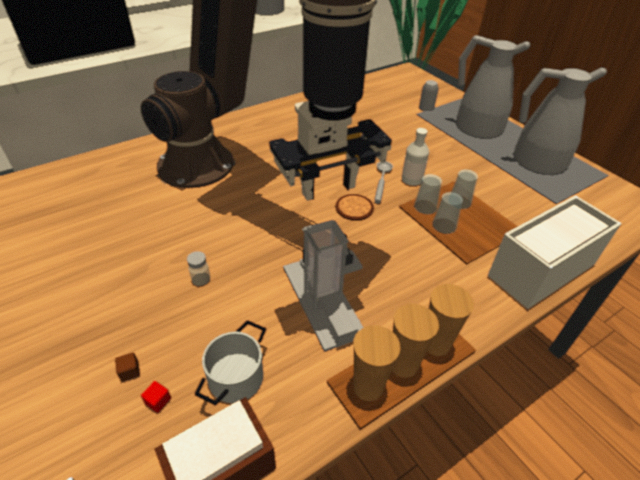

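All four tubs are in. I now move over the lever knob and check its position.

```bash
python3 -m inch '[[[-0.366,0.47,0,0,0,0],[-0.366,0.47,0,0,0,0],[-0.366,0.47,0,0,0,0],[-0.366,0.47,-0.3,0,0,0],[-0.366,0.47,-0.5,0,0,0],[-0.366,0.47,-0.5,0,0,0]]]' 36; python3 - <<'E'
from h import *
P=arm.camera_params("wrist");f=arm.grab_frame("wrist");cv2.imwrite("pics/w23.png",f)
import pickle; pickle.dump(P,open("P23.pkl","wb"))
print(arm.get_state()["eef_pos"],proj("wrist",(.5832,.1402,.098),P),proj("wrist",(.552,.0611,.068),P))
P=pickle.load(open("P22.pkl","rb"));print(onz("wrist",410,111,.098,P),onz("wrist",317.5,91,.068,P))
E
```

```text
t: 45.98
eef_pos: [0.5773, 0.1403, 0.3903]
ee_rot: [-3.137, -0.006, 2.988]
force: [0.1, -0.4, 1.0]
width: 0.036
[0.57821697 0.14058974 0.39319095] [321.67907195 240.87599201] [215.16809339 206.51317014]
[0.58480625 0.14293813 0.098     ] [0.55326353 0.06212197 0.068     ]
```

View pics/w23.png

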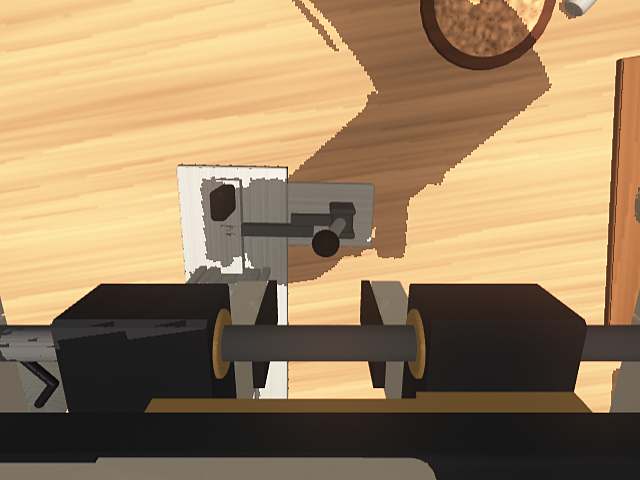

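```bash
python3 -m inch '[[[0.003,0.008,-0.2,0,0,0],[0.003,0.008,-0.4,0,0,0],[0.003,0.008,-0.55,0,0,0],[0.003,0.008,-0.63,0,0,0],[0.003,0.008,-0.63,0,0,0]]]'; python3 - <<'E'
from h import *
f=arm.grab_frame("wrist");cv2.imwrite("pics/w24.png",f)
f=arm.grab_frame("side");cv2.imwrite("pics/d24.png",cv2.resize(f[180:330,200:360],None,fx=4,fy=4))
E
```

```text
t: 46.65
eef_pos: [0.5791, 0.1427, 0.2686]
ee_rot: [-3.141, 0.0, 2.988]
force: [0.5, 0.0, 0.3]
width: 0.0358
```

View pics/d24.png

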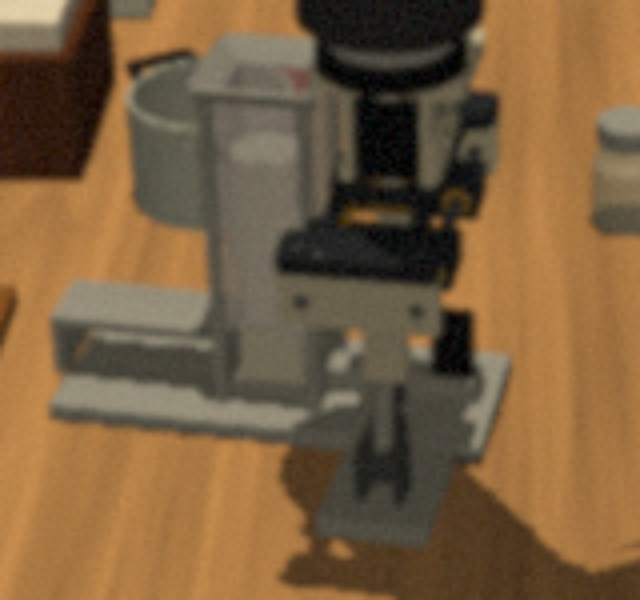

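```bash
python3 -m inch '[[[0.008,0.05,0,0,0,0],[0.016,0.1,0,0,0,0],[0.024,0.15,0,0,0,0],[0.032,0.2,0,0,0,0],[0.04,0.25,-0.02,0,0,0],[0.048,0.3,-0.04,0,0,0],[0.054,0.34,-0.07,0,0,0],[0.054,0.34,-0.07,0,0,0]]]'; python3 -m inch '[[[0.004,0.026,0,0,0,0],[0.004,0.026,0,0,0,0],[0.004,0.026,0,0,0,0]]]'
```

```text
t: 47.75
eef_pos: [0.5896, 0.2108, 0.2544]
ee_rot: [-3.14, 0.0, 2.989]
force: [-0.6, -3.7, 6.6]
width: 0.0356
t: 48.12
eef_pos: [0.5899, 0.2128, 0.2543]
ee_rot: [-3.135, -0.002, 2.988]
force: [-0.1, -17.0, 8.9]
width: 0.0353
```

```bash
python3 -m inch '[[[-0.004,-0.03,0,0,0,0],[-0.004,-0.03,0.1,0,0,0],[-0.004,-0.03,0.4,0,0,0],[-0.004,-0.03,0.7,0,0,0],[-0.004,-0.03,0.7,0,0,0]]]'; python3 - <<'E'
from h import *
P=arm.camera_params("wrist");f=arm.grab_frame("wrist");cv2.imwrite("pics/w25.png",f)
print(arm.get_state()["eef_pos"],proj("wrist",(.594,.203,.084),P))
E
```

```text
t: 48.75
eef_pos: [0.5905, 0.2107, 0.3999]
ee_rot: [3.135, 0.008, 2.989]
force: [1.2, -0.1, -1.7]
width: 0.036
[0.58969207 0.21043458 0.39672954] [306.81652444 225.07735328]
```

View pics/w25.png

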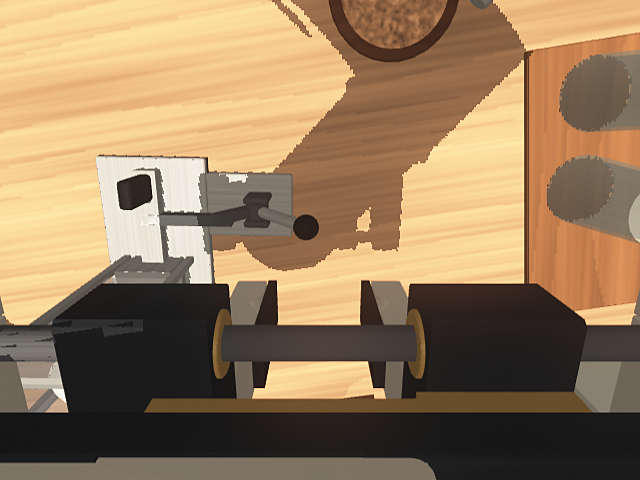

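```bash
python3 -m inch '[[[-0.203,-0.739,0,0,0,0],[-0.203,-0.739,0,0,0,0],[-0.203,-0.739,0,0,0,0],[-0.203,-0.739,-0.3,0,0,0],[-0.203,-0.739,-0.4,0,0,0],[-0.203,-0.739,-0.4,0,0,0]]]' 40; python3 - <<'E'
from h import *
P=arm.camera_params("wrist");f=arm.grab_frame("wrist");cv2.imwrite("pics/w26.png",f)
s=arm.get_state();print(s["eef_pos"],proj("wrist",(.5533,.0621,.068),P),((np.array([.5493,.0627,.218])-s["eef_pos"])/.2).round(3))
E
```

```text
t: 49.55
eef_pos: [0.548, 0.0618, 0.3115]
ee_rot: [-3.139, -0.005, 2.988]
force: [0.2, 0.0, 0.6]
width: 0.0403
[0.54870019 0.06213641 0.31318267] [321.4934764  262.81656204] [ 0.003  0.003 -0.476]
```

View pics/w26.png

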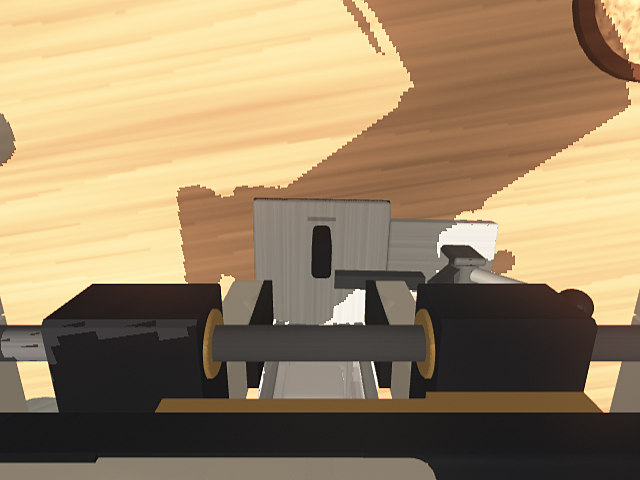

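```bash
python3 -m inch '[[[0,0,-0.2,0,0,0],[0,0,-0.35,0,0,0],[0,0,-0.45,0,0,0],[0,0,-0.476,0,0,0],[0,0,-0.476,0,0,0]]]'; python3 -m inch '[[[0,0,0,0,0,0],[0,0,0,0,0,0],[0,0,0,0,0,0],[0,0,0,0,0,0]]]' 4 30; python3 - <<'E'
from h import *
print(arm.get_state()["force"])
f=arm.grab_frame("side");cv2.imwrite("pics/d27.png",cv2.resize(f[180:330,200:360],None,fx=4,fy=4))
E
```

```text
t: 50.22
eef_pos: [0.5493, 0.0624, 0.2198]
ee_rot: [3.141, 0.001, 2.989]
force: [0.1, 0.2, 0.1]
width: 0.04
t: 50.72
eef_pos: [0.5489, 0.0624, 0.2195]
ee_rot: [3.141, 0.001, 2.988]
force: [-0.8, 3.5, 3.0]
width: 0.0116
[-0.82292046  3.5261825   2.97882436]
```

View pics/d27.png

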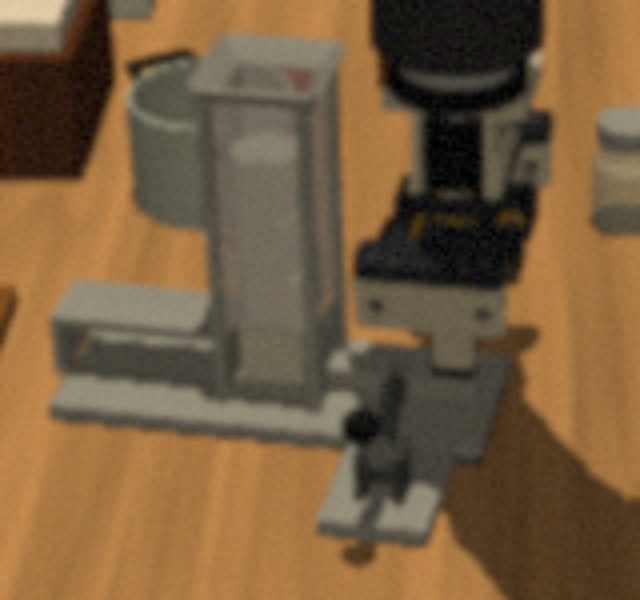

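```bash
python3 -m inch '[[[-0.06,0.0095,0,0,0,0],[-0.12,0.019,0,0,0,0],[-0.18,0.0285,0,0,0,0],[-0.24,0.038,0,0,0,0],[-0.3,0.0475,0,0,0,0],[-0.36,0.057,0,0,0,0],[-0.42,0.067,0,0,0,0],[-0.47,0.075,0,0,0,0]]]'; python3 -m inch '[[[-0.01,0.0015,0,0,0,0],[-0.015,0.0025,0,0,0,0],[-0.015,0.0025,0,0,0,0]]]'; python3 - <<'E'
from h import *
s=arm.get_state();print(s["eef_pos"],s["force"])
f=arm.grab_frame("side");cv2.imwrite("pics/d28.png",cv2.resize(f[180:330,200:360],None,fx=4,fy=4))
E
```

```text
t: 51.78
eef_pos: [0.4547, 0.0784, 0.2195]
ee_rot: [3.138, 0.003, 2.989]
force: [4.6, 6.0, -7.6]
width: 0.0118
t: 52.15
eef_pos: [0.4539, 0.0786, 0.2196]
ee_rot: [3.138, 0.006, 2.99]
force: [21.2, -1.9, -16.0]
width: 0.0116
[0.45394184 0.07858328 0.21959714] [ 21.24934931  -1.89062142 -15.98719794]
```

View pics/d28.png

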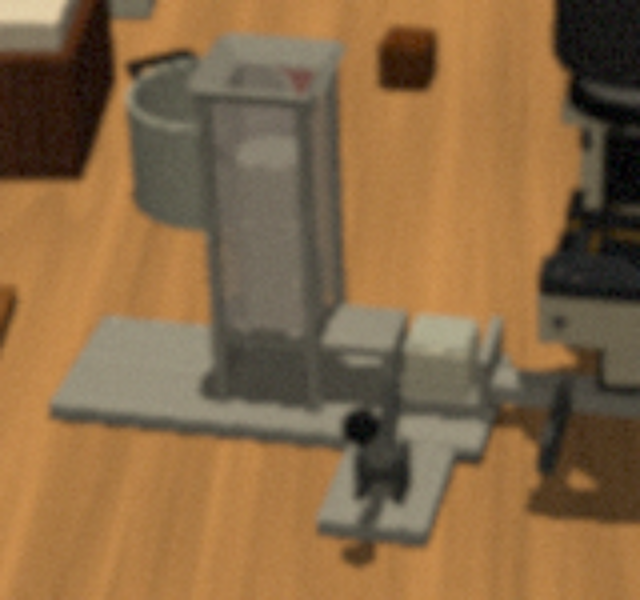

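```bash
python3 -m inch '[[[0.01,-0.0015,0,0,0,0],[0.01,-0.0015,0,0,0,0],[0.01,-0.0015,0,0,0,0],[0.01,-0.0015,0.25,0,0,0],[0.01,-0.0015,0.6,0,0,0],[0.25,-0.03,0.7,0,0,0],[0.5,-0.08,0.8,0,0,0],[0.5,-0.08,0.8,0,0,0]]]' 60; python3 - <<'E'
from h import *
P=arm.camera_params("wrist");f=arm.grab_frame("wrist");cv2.imwrite("pics/w29.png",f)
import pickle; pickle.dump(P,open("P29.pkl","wb"))
s=arm.get_state();print(s["eef_pos"],proj("wrist",(.5576,.0613,.054),P))
cv2.imwrite("pics/w29z.png",cv2.resize(f[120:300,220:460],(800,600),interpolation=cv2.INTER_CUBIC))
E
```

```text
t: 53.2
eef_pos: [0.5542, 0.0612, 0.38]
ee_rot: [3.141, 0.002, 2.987]
force: [-0.9, -0.4, -1.1]
width: 0.0603
[0.55240611 0.06114384 0.37876075] [319.17563979 222.42390766]
```

View pics/w29z.png

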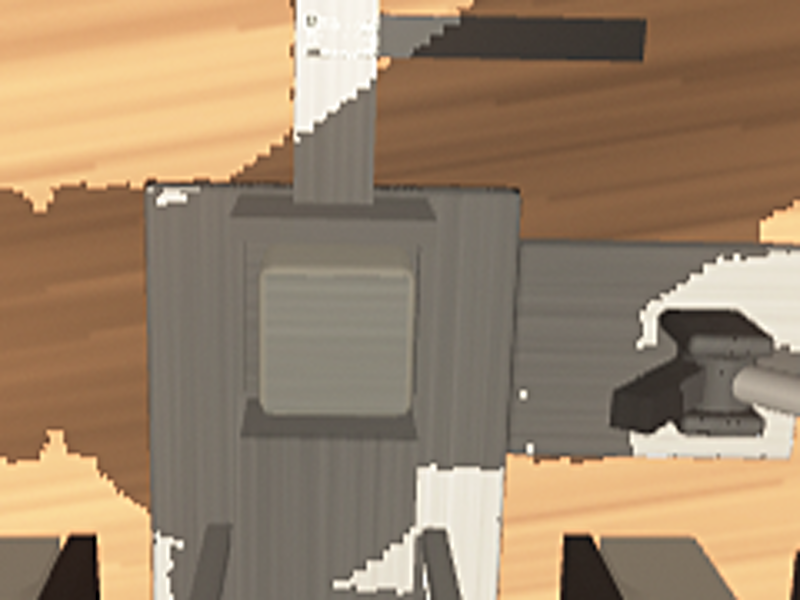

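```bash
python3 - <<'E'
from h import *
import pickle; P=pickle.load(open("P29.pkl","rb"))
w=np.array([onz("wrist",220+u/3.333,120+v/3.333,.054,P)[:2] for u,v in [(260,267),(414,267),(412,415),(262,413)]]);c=w.mean(0); d=np.roll(w,-1,0)-w
print(c,np.linalg.norm(d,axis=1).round(4),np.degrees(np.arctan2(d[:,1],d[:,0])).round(1))
s=arm.get_state(); print(((np.r_[c,.210]-s["eef_pos"])/.2).round(3))
E
```

```text
[0.55791421 0.06281279] [0.0362 0.0365 0.0364 0.036 ] [ 81.2  -8.5 -99.6 171.1]
[ 0.028  0.008 -0.844]
```

```bash
python3 -m inch '[[[0.028,0.008,-0.2,0,0,0],[0.028,0.008,-0.45,0,0,0],[0.028,0.008,-0.65,0,0,0],[0.028,0.008,-0.78,0,0,0],[0.028,0.008,-0.844,0,0,0],[0.028,0.008,-0.844,0,0,0]]]' 56; python3 -m inch '[[[0,0,0,0,0,0],[0,0,0,0,0,0],[0,0,0,0,0,0],[0,0,0,0,0,0]]]' 20 20; python3 -m inch '[[[0,0,0.1,0,0,0],[0,0,0.3,0,0,0],[0,0,0.55,0,0,0],[0,0,0.8,0,0,0],[0,0,0.8,0,0,0]]]'; python3 - <<'E'
from h import *
for n in ("side","scene"):
    arm.grab_frame(n)
    for r in arm.regions_of("coaster",n)[:1]:
        m=r["region"].astype(np.uint8); ys,xs=np.nonzero(m); c=max(cv2.findContours(m,0,1)[0],key=cv2.contourArea); e=cv2.fitEllipse(c); print(n,r["score"],e,onz(n,*e[0],.006).round(4))
print(arm.get_state()["eef_pos"])
E
```

```text
t: 54.0
eef_pos: [0.5567, 0.0632, 0.2098]
ee_rot: [-3.141, -0.002, 2.989]
force: [-0.4, -0.3, 0.0]
width: 0.0559
t: 54.5
eef_pos: [0.5577, 0.0633, 0.2113]
ee_rot: [3.141, 0.001, 2.989]
force: [-0.7, 0.7, 5.7]
width: 0.0381
t: 55.12
eef_pos: [0.5583, 0.0634, 0.3749]
ee_rot: [3.138, 0.007, 2.989]
force: [0.1, 0.9, -0.9]
width: 0.038
side 0.91 ((374.3711853027344, 349.5313720703125), (38.435306549072266, 55.500492095947266), 90.59629821777344) [0.4291 0.3048 0.006 ]
scene 0.58 ((353.50128173828125, 206.97325134277344), (25.530460357666016, 37.22237777709961), 95.89778900146484) [0.4269 0.2974 0.006 ]
[0.55688661 0.06298731 0.36904347]
```

```bash
python3 -m inch '[[[-0.05,0.25,0.1,0,0,0],[-0.1,0.55,0.1,0,0,0],[-0.15,0.8,0.1,0,0,0],[-0.2,1,0.1,0,0,0],[-0.2,1,0.1,0,0,0],[-0.2,1,0.1,0,0,0]]]'; python3 - <<'E'
from h import *
P=arm.camera_params("wrist");f=arm.grab_frame("wrist");cv2.imwrite("pics/w30.png",f)
import pickle; pickle.dump(P,open("P30.pkl","wb"))
print(arm.get_state()["eef_pos"])
r=arm.regions_of("coaster","wrist")[0]
m=r["region"].astype(np.uint8); c=max(cv2.findContours(m,0,1)[0],key=cv2.contourArea); e=cv2.fitEllipse(c); print(r["score"],e,onz("wrist",*e[0],.007,P).round(4))
E
```

```text
t: 56.08
eef_pos: [0.5172, 0.2631, 0.3889]
ee_rot: [-3.14, -0.002, 2.989]
force: [-0.4, 0.2, -0.6]
width: 0.0378
[0.51739764 0.26266161 0.38924941]
0.89 ((347.65411376953125, 92.55723571777344), (126.1061019897461, 134.4381866455078), 11.076969146728516) [0.4233 0.302  0.007 ]
```

View pics/w30.png

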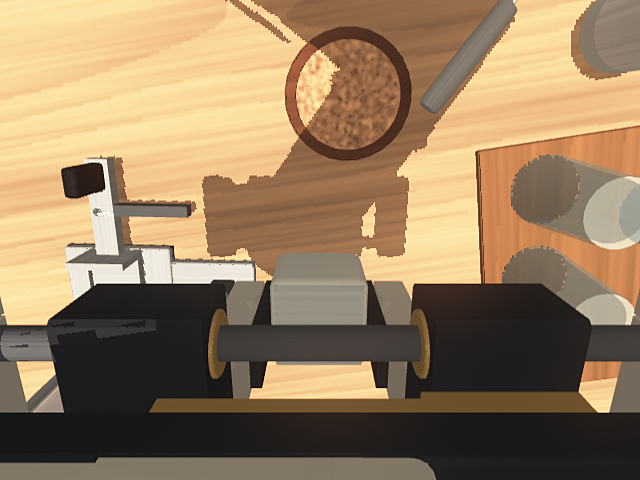

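```bash
python3 -m inch '[[[-0.2,0.12,0,0,0,0],[-0.315,0.197,-0.1,0,0,0],[-0.315,0.197,-0.2,0,0,0],[-0.315,0.197,-0.2,0,0,0],[-0.315,0.197,-0.2,0,0,0]]]'; python3 - <<'E'
from h import *
P=arm.camera_params("wrist");f=arm.grab_frame("wrist");cv2.imwrite("pics/w31.png",f)
print(arm.get_state()["eef_pos"])
r=arm.regions_of("coaster","wrist")[0]
m=r["region"].astype(np.uint8); c=max(cv2.findContours(m,0,1)[0],key=cv2.contourArea); e=cv2.fitEllipse(c); print(r["score"],e,onz("wrist",*e[0],.007,P).round(4))
E
```

```text
t: 56.8
eef_pos: [0.4551, 0.3021, 0.351]
ee_rot: [3.141, 0.001, 2.987]
force: [-0.9, 0.1, -0.5]
width: 0.0376
[0.45507685 0.30225602 0.3511475 ]
0.73 ((312.44677734375, 175.8821258544922), (132.6286163330078, 133.24563598632812), 150.9304962158203) [0.4231 0.3022 0.007 ]
```

View pics/w31.png

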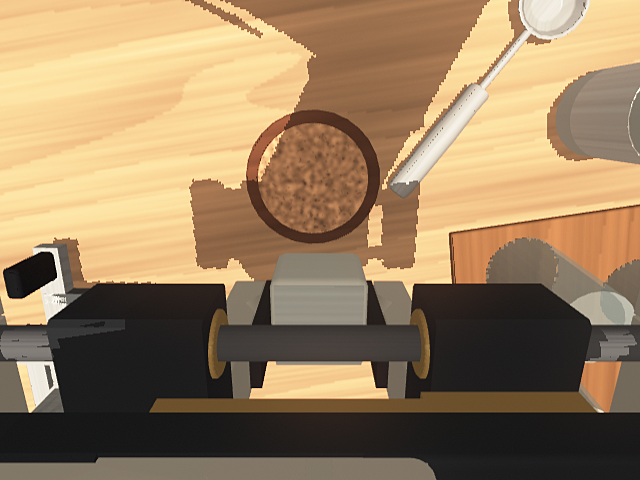

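```bash
python3 -m inch '[[[-0.158,0,0,0,0,0],[-0.158,0,0,0,0,0],[-0.158,0,-0.25,0,0,0],[-0.158,0,-0.5,0,0,0],[-0.158,0,-0.65,0,0,0],[-0.158,0,-0.71,0,0,0],[-0.158,0,-0.735,0,0,0],[-0.158,0,-0.735,0,0,0]]]'; python3 -m inch '[[[0,0,-0.004,0,0,0],[0,0,-0.004,0,0,0]]]'
```

```text
t: 57.9
eef_pos: [0.4232, 0.303, 0.2041]
ee_rot: [3.14, 0.001, 2.989]
force: [0.1, 0.7, 0.2]
width: 0.0379
t: 58.15
eef_pos: [0.4229, 0.3028, 0.2032]
ee_rot: [3.14, 0.001, 2.989]
force: [0.4, -0.1, -0.4]
width: 0.038
```

```bash
python3 -m inch '[[[0,0,-0.006,0,0,0],[0,0,-0.006,0,0,0]]]'; python3 -m inch '[[[0,0,0,0,0,0],[0,0,0,0,0,0],[0,0,0,0,0,0],[0,0,0.15,0,0,0],[0,0,0.4,0,0,0],[0.1,0,0.7,0,0,0],[0.2,0,0.9,0,0,0],[0.2,0,0.9,0,0,0]]]' 52; python3 - <<'E'
from h import *
P=arm.camera_params("wrist");f=arm.grab_frame("wrist");cv2.imwrite("pics/w32.png",f)
import pickle; pickle.dump(P,open("P32.pkl","wb"))
E
```

```text
t: 58.4
eef_pos: [0.4228, 0.3026, 0.2013]
ee_rot: [3.141, 0.0, 2.988]
force: [-0.7, -0.5, 0.4]
width: 0.0379
t: 59.4
eef_pos: [0.4643, 0.3031, 0.3849]
ee_rot: [3.136, 0.004, 2.988]
force: [-0.3, -1.2, -2.1]
width: 0.052
```

View pics/w32.png

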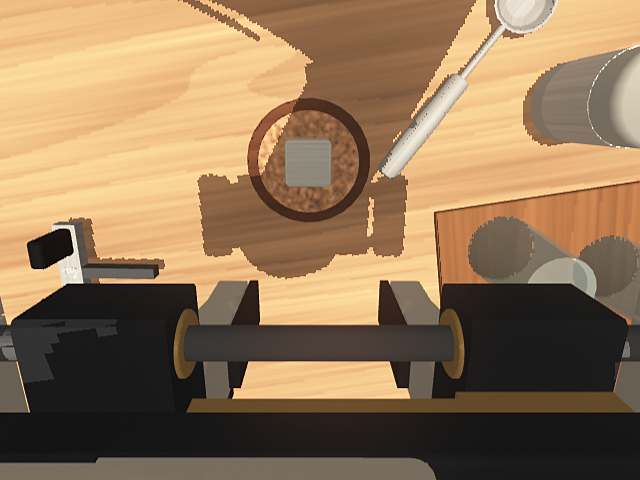

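```bash
python3 - <<'E'
from h import *
import pickle; P=pickle.load(open("P32.pkl","rb"))
print(onz("wrist",308,164.5,.044,P),onz("wrist",309,160,.007,P))
s=arm.get_state();print(((np.array([.4540,.0785,.33])-s["eef_pos"])/.2).round(3),s["ee_rot"])
E
```

```text
[0.42379738 0.30268566 0.044     ] [0.424071  0.3027902 0.007    ]
[-0.046 -1.12  -0.262] [3.13898147e+00 1.18402791e-03 2.98749601e+00]
```

```bash
python3 -m inch '[[[-0.02,-0.3,0,0,0,0],[-0.03,-0.6,0,0,0,0],[-0.046,-0.9,0,0,0,0],[-0.046,-1,0,0,0,0],[-0.046,-1,0,0,0,0]]]' 40;  python3 -m inch '[[[0,-0.12,0,0,0,0],[0,-0.12,-0.26,0,0,0],[0,-0.12,-0.26,0,0,0],[0,-0.12,-0.26,0,0,0]]]'; python3 - <<'E'
from h import *
P=arm.camera_params("wrist");f=arm.grab_frame("wrist");cv2.imwrite("pics/w33.png",f)
s=arm.get_state();print(((np.array([.4545,.0785,.2195])-s["eef_pos"])/.2).round(3),s["eef_pos"],proj("wrist",(.4587,.0785,.068),P))
E
```

```text
t: 60.08
eef_pos: [0.4531, 0.1015, 0.3805]
ee_rot: [-3.141, -0.001, 2.986]
force: [0.4, -0.2, 0.5]
width: 0.0401
t: 60.58
eef_pos: [0.4542, 0.0796, 0.3301]
ee_rot: [-3.141, 0.0, 2.99]
force: [0.3, 0.4, -0.2]
width: 0.0404
[ 0.001 -0.005 -0.555] [0.45433169 0.07957704 0.33057274] [318.24380347 250.03651745]
```

View pics/w33.png

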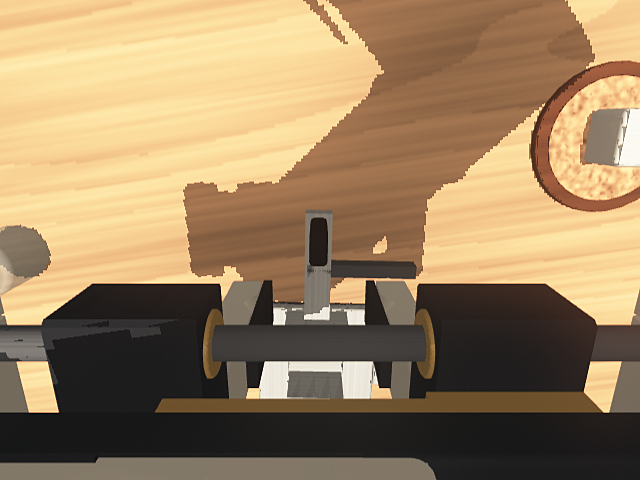

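```bash
python3 -m inch '[[[0,-0.005,-0.25,0,0,0],[0,-0.005,-0.45,0,0,0],[0,-0.005,-0.53,0,0,0],[0,-0.005,-0.555,0,0,0],[0,-0.005,-0.555,0,0,0]]]'; python3 -m inch '[[[0,0,0,0,0,0],[0,0,0,0,0,0],[0,0,0,0,0,0],[0,0,0,0,0,0]]]' 4 30; python3 -m inch '[[[0.06,-0.0095,0,0,0,0],[0.12,-0.019,0,0,0,0],[0.18,-0.0285,0,0,0,0],[0.24,-0.038,0,0,0,0],[0.3,-0.0475,0,0,0,0],[0.36,-0.057,0,0,0,0],[0.42,-0.067,0,0,0,0],[0.46,-0.073,0,0,0,0]]]'; python3 -m inch '[[[0,0,0,0,0,0],[0.01,-0.0016,0,0,0,0],[0.01,-0.0016,0,0,0,0]]]'
```

```text
t: 61.25
eef_pos: [0.4542, 0.0781, 0.2192]
ee_rot: [3.141, 0.001, 2.989]
force: [1.3, 0.1, 0.0]
width: 0.0398
t: 61.75
eef_pos: [0.4544, 0.0785, 0.2187]
ee_rot: [3.139, 0.002, 2.988]
force: [0.3, 6.1, -0.2]
width: 0.0122
t: 62.75
eef_pos: [0.5467, 0.0629, 0.2187]
ee_rot: [3.141, 0.001, 2.988]
force: [-1.0, 3.5, 6.5]
width: 0.0121
t: 63.12
eef_pos: [0.5476, 0.0627, 0.2187]
ee_rot: [3.141, -0.0, 2.988]
force: [-3.2, 3.9, 8.6]
width: 0.0116
```

```bash
python3 -m inch '[[[0.01,-0.0016,0,0,0,0],[0.01,-0.0016,0,0,0,0],[0.01,-0.0016,0,0,0,0]]]';  python3 -m inch '[[[0.008,-0.0013,0,0,0,0],[0.008,-0.0013,0,0,0,0],[0.008,-0.0013,0,0,0,0]]]'
```

```text
t: 63.5
eef_pos: [0.5482, 0.0626, 0.2186]
ee_rot: [-3.141, -0.003, 2.988]
force: [-12.6, 8.2, 16.0]
width: 0.0116
t: 63.88
eef_pos: [0.5487, 0.0626, 0.2186]
ee_rot: [-3.141, -0.005, 2.988]
force: [-18.9, 13.3, 20.4]
width: 0.0117
```

```bash
python3 -m inch '[[[0,0,0,0,0,0],[0,0,0,0,0,0],[0,0,0,0,0,0],[0,0,0.3,0,0,0],[0,0,0.6,0,0,0],[0,0,0.9,0,0,0],[0,0,0.9,0,0,0]]]' 40; python3 - <<'E'
from h import *
f=arm.grab_frame("side");cv2.imwrite("pics/d34.png",cv2.resize(f[180:330,200:360],None,fx=4,fy=4))
P=arm.camera_params("wrist");f=arm.grab_frame("wrist");cv2.imwrite("pics/w34.png",f)
s=arm.get_state();print(s["eef_pos"],proj("wrist",(.5533,.0621,.068),P))
E
```

```text
t: 64.75
eef_pos: [0.5523, 0.062, 0.4037]
ee_rot: [3.138, 0.008, 2.989]
force: [-0.0, 0.5, -0.1]
width: 0.0402
[0.55102858 0.06177366 0.39859359] [318.15137394 217.61158541]
```

View pics/d34.png

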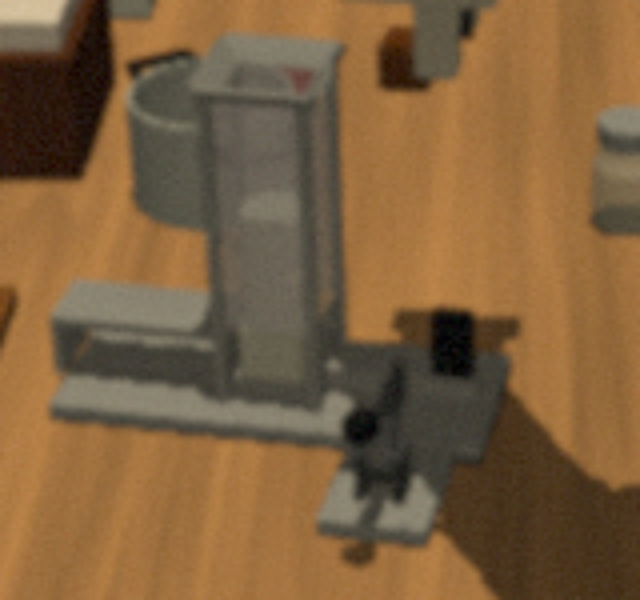

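View pics/w34.png

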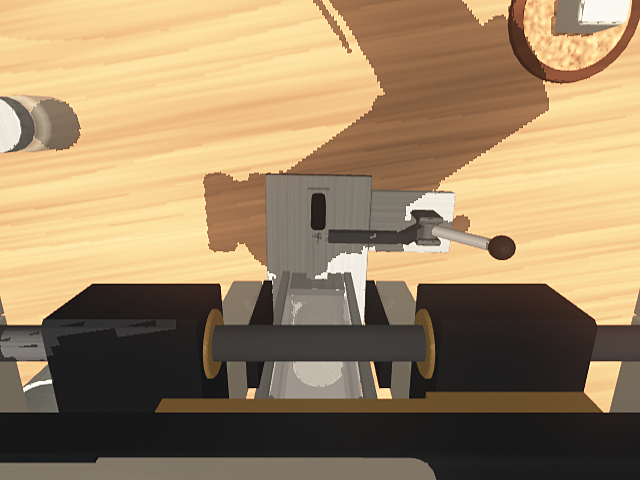

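```bash
python3 -m inch '[[[0.1,0.35,0,0,0,0],[0.19,0.711,0,0,0,0],[0.19,0.711,0,0,0,0],[0.19,0.711,-0.2,0,0,0],[0.19,0.711,-0.3,0,0,0],[0.19,0.711,-0.3,0,0,0]]]'; python3 - <<'E'
from h import *
P=arm.camera_params("wrist");f=arm.grab_frame("wrist");cv2.imwrite("pics/w35.png",f)
s=arm.get_state();print(s["eef_pos"],proj("wrist",(.594,.203,.084),P),((np.array([.590,.204,.255])-s["eef_pos"])/.2).round(3))
E
```

```text
t: 65.6
eef_pos: [0.5885, 0.2036, 0.3351]
ee_rot: [-3.137, -0.005, 2.988]
force: [0.1, -0.4, 0.9]
width: 0.0398
[0.58905886 0.20377027 0.33690953] [320.7574214  259.07168141] [ 0.005  0.001 -0.41 ]
```

View pics/w35.png

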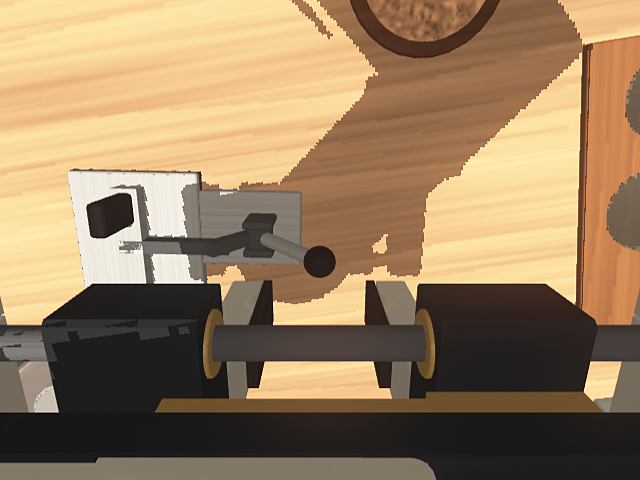

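```bash
python3 -m inch '[[[0.003,0.001,-0.2,0,0,0],[0.003,0.001,-0.35,0,0,0],[0.003,0.001,-0.41,0,0,0],[0.003,0.001,-0.41,0,0,0],[0.003,0.001,-0.41,0,0,0]]]'; python3 -m inch '[[[-0.008,-0.05,0,0,0,0],[-0.016,-0.1,0.03,0,0,0],[-0.024,-0.15,0.06,0,0,0],[-0.032,-0.2,0.07,0,0,0],[-0.04,-0.25,0.08,0,0,0],[-0.048,-0.3,0.08,0,0,0],[-0.054,-0.345,0.07,0,0,0],[-0.054,-0.345,0.07,0,0,0]]]'; python3 -m inch '[[[-0.003,-0.02,0,0,0,0],[-0.003,-0.02,0,0,0,0],[-0.003,-0.02,0,0,0,0]]]'
```

```text
t: 66.28
eef_pos: [0.5904, 0.2048, 0.2579]
ee_rot: [3.14, 0.002, 2.989]
force: [-0.4, 0.0, 0.7]
width: 0.04
t: 67.28
eef_pos: [0.5786, 0.1345, 0.2697]
ee_rot: [-3.141, -0.001, 2.988]
force: [-0.0, -0.2, 0.6]
width: 0.0398
t: 67.65
eef_pos: [0.5784, 0.1316, 0.2702]
ee_rot: [-3.141, -0.0, 2.989]
force: [0.2, 0.4, -0.4]
width: 0.04
```

```bash
python3 -m inch '[[[-0.002,-0.015,0,0,0,0],[-0.002,-0.015,0,0,0,0],[-0.002,-0.015,0,0,0,0]]]'; python3 -m inch '[[[-0.001,-0.01,0,0,0,0],[-0.001,-0.01,0,0,0,0],[-0.001,-0.01,0,0,0,0]]]'; python3 - <<'E'
from h import *
f=arm.grab_frame("wrist");cv2.imwrite("pics/w36.png",f)
f=arm.grab_frame("side");cv2.imwrite("pics/d36.png",cv2.resize(f[180:330,200:360],None,fx=4,fy=4))
E
```

```text
t: 68.03
eef_pos: [0.5782, 0.13, 0.2702]
ee_rot: [3.139, 0.001, 2.989]
force: [-0.3, 8.8, -1.7]
width: 0.0401
t: 68.4
eef_pos: [0.5782, 0.1292, 0.2702]
ee_rot: [3.137, 0.002, 2.989]
force: [0.1, 14.2, -3.4]
width: 0.0398
```

View pics/d36.png

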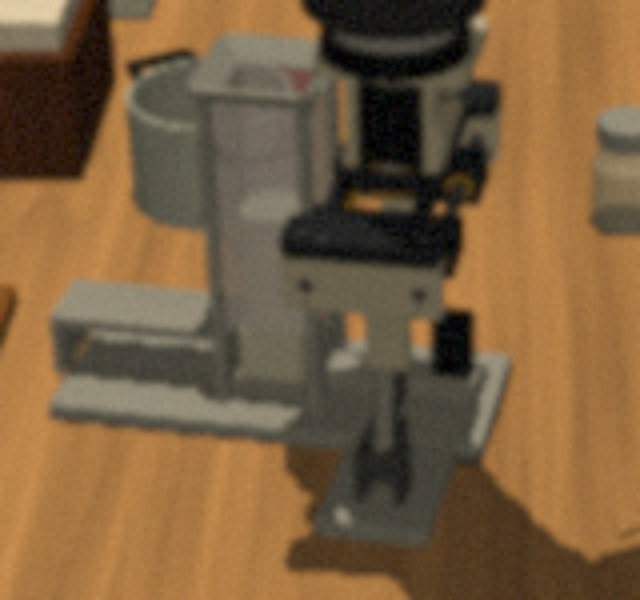

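```bash
python3 -m inch '[[[0.006,0.045,0,0,0,0],[0.006,0.045,0,0,0,0],[0.006,0.045,0.3,0,0,0],[0.006,0.045,0.6,0,0,0],[0.006,0.045,0.7,0,0,0],[0.006,0.045,0.7,0,0,0]]]'; python3 - <<'E'
from h import *
P=arm.camera_params("wrist");f=arm.grab_frame("wrist");cv2.imwrite("pics/w37.png",f)
print(arm.get_state()["eef_pos"],proj("wrist",(.5845,.1425,.098),P))
E
python3 -m inch '[[[-0.5,-0.5,0.2,0,0,0],[-0.5,-0.8,0.2,0,0,0],[-0.5,-0.8,0.2,0,0,0],[-0.5,-0.8,0.2,0,0,0],[-0.5,-0.8,0.2,0,0,0]]]'; python3 - <<'E'
from h import *
for n in("scene","side"): cv2.imwrite(f"pics/{n}38.png",arm.grab_frame(n))
E
```

```text
t: 69.25
eef_pos: [0.5791, 0.135, 0.4124]
ee_rot: [3.14, 0.003, 2.988]
force: [-0.6, 0.1, -0.6]
width: 0.0401
[0.57877699 0.13497696 0.41067413] [328.43053401 226.72616388]
t: 69.92
eef_pos: [0.4787, -0.0251, 0.4495]
ee_rot: [-3.141, -0.001, 2.987]
force: [-0.1, 0.1, -0.5]
width: 0.0398
```

View pics/w37.png

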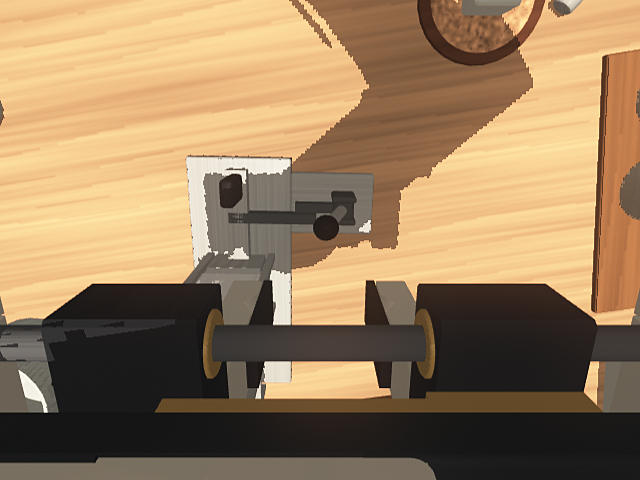

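View pics/scene38.png

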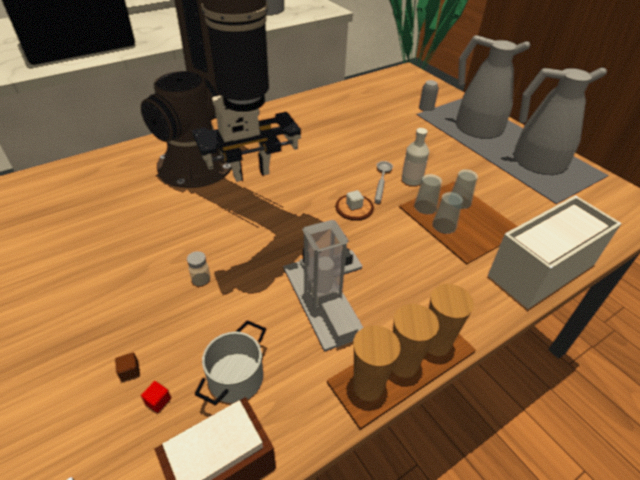

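View pics/side38.png

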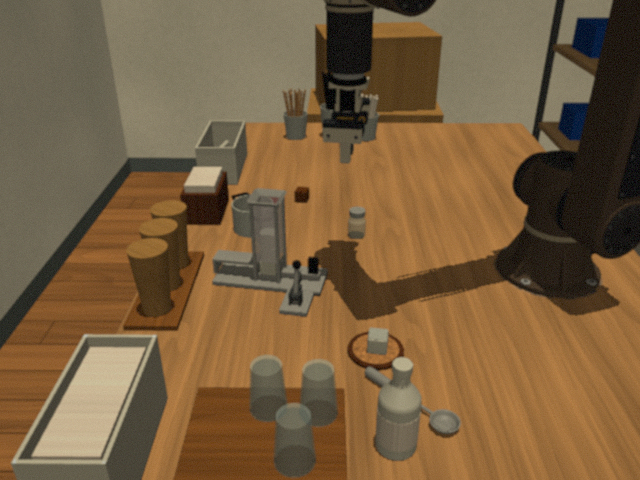

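```bash
python3 -c "
from station import arm
print(arm.job_done())"
```

```text
the job is handed in; nothing more can be done
None
```

The dispenser job is done and handed in at about 70 s of the 208 s, with one mishap along the way.

**What I did:** I loaded both square tubs, then the two round ones present (there was no third). I threw the lever free, drew the slide out to its stop, and stood the first square tub on the coaster. Then I pushed the slide home to its stop and locked the lever again.

**Last checks:**
- The tub on the coaster is upright, within about 1 mm of the centre by the wrist camera.
- The slide is home and the stack has dropped into the pocket.
- The lever knob sits at its locked position, and I pushed it against its stop with about 14 N.
- The bystanders and the brown and red look-alikes are where they were in the last pictures.

**What went wrong:**
- On the first transfer I moved sideways before the lift was finished. The square tub hit the column's funnel rim, with about 44 N read at the wrist, and fell on its side. I took this as contact through the held tub and fingers rather than the gripper's body, but I could not confirm that. If it counts as the body, it passes the 40 N limit.
- I tipped that tub upright on free worktop, saw its lid facing up, and loaded it normally.
- The second square tub was knocked a few centimetres aside during the run, so I measured it again before gripping it.

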